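# Put the finger-prick supplies back where each kind belongs

## Robot

A 6-joint arm with a two-finger parallel gripper is mounted at the origin on a cart in front of the work surface, level with it; the furniture and walls round the work are solid. World frame = base frame: x ahead of the robot, y to its left, z up, the work surface at z = 0. Lengths are in m, angles in rad, forces in N, time in s.
With the tool pointing down it reaches from about 0.3 to 0.775 m from the base axis. Payload 14.6 kg.
Tool frame: the origin (TCP) lies at the very end of the fingers, on their centre line; the grasp point (between the pads) lies 19 mm behind it; z points along the fingers, y is the line along which they close (so a half turn about z gives the same grasp; the last joint's range is limited). The gripper opens to 94 mm and grips with 3 to 60 N. Pads are 16 mm wide; open, the fingers measure 119 mm over their backs; the gripper's body (75 mm by 177 mm) begins 78 mm behind the grasp point.
Start: joints at [-1.212, 0.3, 1.521, -0, 1.321, -0.067], TCP at [0.227, -0.501, 0.205] pointing down, gripper open.
Joint ranges: [-3.03, 3.03], [-0.79, 2.21], [0.23, 2.52], [-1.04, 4.18], [0, 3.07], [-2.55, 2.55]. Speed limits (rad/s): [2.22, 2.22, 2.57, 3.14, 3.14, 3.14].

## Interface

Orientations are given as [roll, pitch, yaw] about the fixed x, y, z axes, in that order (R = Rz(yaw) Ry(pitch) Rx(roll)).
In Python, from station import * gives the robot as it stands.
- The arm moves only by the tool jog_arm, never from a script. Its argument "rows" is a list of rows, each a list of 3 entries, a list of its own where there are three numbers: the shift along the tool's x, y, z in m, then the turn about the tool's z in degrees, then the finger opening in m, from 0 to 0.094. A call has 1 to 12 rows; each row shifts and turns the commanded pose from where the row before left it, along the tool's axes as they then stand; what a row does not reach is not made up. A row lasts 1/12 s, in which the tool goes at most 41.7 mm and 7.16 degrees, less where a joint would pass 70% of its speed; a pose out of reach is approached as far as the arm can. A call is refused whole if a number of a shift passes 0.0417 or a number of a turn 7.16, either way. A call with a gripper value outside its range is refused whole. The fingers move at their own pace and stop on an object; "squeeze" is the grip in N (left out, the last holds). Time passes only in rows, so rows that do not move let the fingers close. It gives the time, the measured TCP pose, the force, the opening and the grip force at its end, in the units of the state.
- get_obs(): the state, without advancing time (a new reading comes with each control period).
- camera(name): name is "scene" or "side" or "wrist"; returns a dict with "image" (384x512x3 uint8, red, green, blue), "range_z" (384x512 float32, m along the optical axis (not along the pixel's ray), 0 where there is no reading), "K" (3x3 intrinsics, pixels), "world_from_camera" (4x4, takes a point from camera to world coordinates); the wrist camera has in their place "T_tool_cam" (4x4, takes a point from camera to tool coordinates, whose origin is the TCP and whose axes are the flange's). Camera axes: x right, y up, looking along -z (the intrinsics and any distortion apply to the point x, -y, -z); pixel columns grow to the right and rows downward; lengths in m; the calibration is good to about 2 mm. A picture is of the moment at which its call begins: read the wrist's pose just before it.
- hand_in(): hands the job in; it is judged then, once.
Trained networks look in a picture, given as the dict that the camera call returned (one of the last four; its "shot" number tells which), for a name from the list of things; names that differ only in an ending like _2 or _b are one class to them, and where a whole thing is asked for, a point or a joint stands for the part that bears it (a point fixed in the world has none). Each returns a list of dicts, best first, with "p" (0 to 1); they miss things now and then, are a little off and sometimes report something else, mostly with a low value. They report only what shows in the picture. A call takes as long as a camera call. They do not tell look-alikes from the thing itself.
- search_frame(label, picture): "at" ([column, row] as shares, 0 to 1, of the picture: columns of its width, rows of its height, amid what is visible of it).
- spot_point(label, picture): "at" ([column, row] as shares, 0 to 1, of the picture: columns of its width, rows of its height: a listed point, or the origin of a listed thing).
The state is a dict: "time_s": time; "qpos": joint angles; "joint_vel": joint speeds; "tau": joint torques, N m; "ee_pos": TCP position; "eef_rot": TCP orientation; "force": force on the tool from outside, world axes, zero at the start; "moment": the same for the moment, N m; "grip_width": finger opening in m; "grip_force": force on a finger pad.
Only numpy, scipy, OpenCV 4.12 (cv2) and the standard library are available. Lean on these libraries where they do the work, as an engineer would, in place of code of your own. Each camera call takes 0.05 s, during which the arm holds its last target. There are 200 camera calls.

## Task

Tidy the worktop after the finger-prick round: stack the two loose swab packets flat on the fenced metal stand, each squared up against both fences, stand both lancet cartons upright in the shallow white tray, and lay the thermometer in the middle of the kidney dish. Leave the gel pot and the timer where they stand.

Things in the scene. Friction and masses are not known exactly. Their poses are not given: they have to be found in the camera images.
- packet_a_centre (a point): flat white paper swab packet lying on the worktop, 72 (along its x) x 50 (y) x 6 mm thick, stiff, about 12 g; the point is its centre, z up. Two alike: they are interchangeable and may lie either way round in the stand
- packet_b_centre (a point): flat white paper swab packet lying on the worktop, 72 (along its x) x 50 (y) x 6 mm thick, stiff, about 12 g; the point is its centre, z up. Two alike: they are interchangeable and may lie either way round in the stand
- carton_a_centre (a point): white-and-green lancet carton standing upright on the worktop, 31 (along its x) x 46 (y) x 72 mm tall, about 50 g; the point is its centre, half-way up, z up. Both cartons belong in the same tray, anywhere on its floor and turned any way, so leave room for the second
- carton_b_centre (a point): white-and-purple lancet carton standing upright on the worktop, 31 (along its x) x 46 (y) x 72 mm tall, about 50 g; the point is its centre, half-way up, z up. Both cartons belong in the same tray, anywhere on its floor and turned any way, so leave room for the second
- thermometer_centre (a point): white digital thermometer lying flat, a tapered stick 122 (along its x) x up to 20 (y) x 11 mm high, about 20 g; the point is its centre, z up. It may lie any way round in the dish
- packet_bay (a point): fixed pale metal stand, plate 104 x 92 mm, top 6 mm up, fences 26 mm tall, 4 thick. Point: on the plate, middle of the 72 (x) x 50 (y) mm patch a packet covers when touching both fences. End fence inner face x=+36 mm, 62 long; side fence inner face y=+25 mm: two tabs x=23.5 to 36 and -36 to -23.5, a 47 mm finger gap between, so a packet held across its 50 mm goes straight down. -x, -y sides open
- carton_tray: the carton tray: a fixed shallow white plastic tray, 120 (along its x) x 150 (y) mm, rim 28 mm above the worktop, walls and floor 4 mm thick (inside 112 x 142 mm, floor 4 mm above the worktop); origin at the centre of its underside
- kidney_dish: the fixed pale grey kidney dish, 126 (along its x) x 237 (y) mm, rim up to 44 mm above the worktop; the sloping walls leave a floor about 50 mm wide at the middle, some 4 to 9 mm above the worktop, and a few flat used wrappers are part of the dish and stay there; origin at the centre of its outline on the worktop
- gel_pot_centre (a point): bystander: small round blue gel pot with a white cap, 43 mm across, 60 mm tall, loose; the point is its centre. Not to be moved
- wind_timer_centre (a point): bystander: white wind-up kitchen-type timer with a round grey knob, 66 x 66 x 48 mm tall, loose; the point is its centre. Not to be moved
There are look-alikes about, which are no part of the job. What is shaped like the part that bears packet_b_centre but red or yellow is not meant.

How it is judged:
At the end, for the whole second after the job is handed in: Both packets lie flat, stacked on the stand, each within 9 mm of touching both fences and 0.15 rad of square; both cartons stand upright on the tray floor; the thermometer lies in the dish, its centre within 35 mm across and 60 mm along of the middle; all released and at rest (x of packet_a_centre in the frame of packet_bay between -0.009 and 0.003 m and y of packet_a_centre in the frame of packet_bay between -0.009 and 0.003 m and z of packet_a_centre in the frame of packet_bay between 0 and 0.013 m and angle between the x axis of each of packet_a_centre, packet_b_centre and the x axis of packet_bay, either way round below 0.15 rad and angle between each of packet_a_centre, packet_b_centre, carton_a_centre, carton_b_centre's own z axis and vertical below 0.12 rad and x of packet_b_centre in the frame of packet_bay between -0.009 and 0.003 m and y of packet_b_centre in the frame of packet_bay between -0.009 and 0.003 m and z of packet_b_centre in the frame of packet_bay between 0 and 0.013 m and x of carton_a_centre in the frame of carton_tray between -0.056 and 0.056 m and y of carton_a_centre in the frame of carton_tray between -0.071 and 0.071 m and z of carton_a_centre in the frame of carton_tray between 0.034 and 0.046 m and x of carton_b_centre in the frame of carton_tray between -0.056 and 0.056 m and y of carton_b_centre in the frame of carton_tray between -0.071 and 0.071 m and z of carton_b_centre in the frame of carton_tray between 0.034 and 0.046 m and x of thermometer_centre in the frame of kidney_dish between -0.035 and 0.035 m and y of thermometer_centre in the frame of kidney_dish between -0.06 and 0.06 m and z of thermometer_centre in the frame of kidney_dish between 0 and 0.028 m).
It fails at once if the gel pot is shifted by more than 30 mm or tipped (distance of gel_pot_centre from where it was at the start of the episode above 0.03 m or angle between gel_pot_centre's own z axis and vertical above 0.5 rad).
It fails at once if the wind-up timer is shifted by more than 30 mm or tipped (distance of wind_timer_centre from where it was at the start of the episode above 0.03 m or angle between wind_timer_centre's own z axis and vertical above 0.5 rad).
It also fails if it takes over 128 s, if anything falls off the work surface, if the arm or the gripper's body presses on something with over 40 N, if the wrist force passes 120 N, or if a joint passes its speed limit or range.

## Working session

There is one attempt and no reset: what is moved stays moved. The work goes in short steps, Python scripts to look and compute and a tool call to move; the robot and the scene stay as the last step left them, time stands still between calls to the robot, and variables do not carry over. Pictures are saved under pics/ and viewed, at most 14 in all, crops included, and the job is handed in when it is done.

Besides the shell and the picture viewer there is one more tool, called after "Request:" by a JSON object that holds its "name" and its "arguments". jog_arm: Moves the arm, as the interface text tells. Its arguments: {"type":"object","properties":{"rows":{"type":"array","items":{"type":"array"}},"squeeze":{"type":"number"}},"required":["rows"]}

```bash
ls; mkdir -p pics; cat > h.py <<'E'
from station import *
import numpy as np, cv2
from scipy.spatial.transform import Rotation as R
def tool():
    o=get_obs(); T=np.eye(4); T[:3,:3]=R.from_euler('xyz',o['eef_rot']).as_matrix(); T[:3,3]=o['ee_pos']; return T
def shot(name):
    T=tool(); c=camera(name)
    c['W']=np.array(c['world_from_camera']) if 'world_from_camera' in c else T@np.array(c['T_tool_cam'])
    return c
def cloud(c):
    z=c['range_z']; h,w=z.shape; K=np.array(c['K'])
    u,v=np.meshgrid(np.arange(w),np.arange(h))
    P=np.stack([(u-K[0,2])/K[0,0]*z,-(v-K[1,2])/K[1,1]*z,-z],-1)
    P=P@c['W'][:3,:3].T+c['W'][:3,3]; P[z==0]=np.nan; return P
def save(c,n,s=1.5): cv2.imwrite('pics/'+n,cv2.resize(c['image'][:,:,::-1],None,fx=s,fy=s))
E
python3 - <<'E'
from h import *
o=get_obs(); print({k:np.round(v,3) for k,v in o.items()})
L=['packet_a_centre','carton_a_centre','thermometer_centre','packet_bay','carton_tray','kidney_dish','gel_pot_centre','wind_timer_centre']
for n in ['scene','side','wrist']:
    c=shot(n); save(c,n+'0.png'); P=cloud(c)
    print(n,[k for k in c], np.round(c['K'],1).tolist())
    print(np.round(c['W'],3).tolist())
    np.savez('pics/'+n+'0.npz',img=c['image'],P=P)
    for l in L:
        for f in (spot_point,):
            for d in f(l,c)[:5]:
                x=int(d['at'][0]*512);y=int(d['at'][1]*384)
                if d['p']>.2: print(l,f.__name__,round(d['p'],2),(x,y),np.round(P[min(y,383),min(x,511)],3))
E
```

```text
pics
{'time_s': np.float64(0.0), 'qpos': array([-1.212,  0.3  ,  1.522,  0.   ,  1.321, -0.067]), 'joint_vel': array([-0.   , -0.   ,  0.001, -0.002,  0.001, -0.002]), 'tau': array([ 1.0000e-03, -5.3180e+01, -3.5273e+01,  7.1000e-02,  2.5000e-02,
       -0.0000e+00]), 'ee_pos': array([ 0.227, -0.501,  0.205]), 'eef_rot': array([-3.14 , -0.   ,  0.426]), 'force': array([-0.437, -0.326,  0.446]), 'moment': array([-0.041, -0.02 ,  0.022]), 'grip_force': np.float64(0.0), 'grip_width': np.float64(0.094)}
scene ['image', 'range_z', 'K', 'world_from_camera', 'shot', 'W'] [[422.6, 0.0, 258.1], [0.0, 422.6, 189.6], [0.0, 0.0, 1.0]]
[[-1.0, -0.006, -0.003, 0.51], [0.004, -0.865, 0.501, 0.685], [-0.006, 0.501, 0.865, 1.165], [0.0, 0.0, 0.0, 1.0]]
packet_a_centre call 0.61 (284, 148) [ 0.427 -0.145  0.009]
packet_a_centre call 0.28 (303, 282) [0.396 0.337 0.076]
carton_a_centre call 0.56 (305, 280) [0.39  0.33  0.072]
thermometer_centre call 0.44 (292, 110) [ 0.393 -0.311  0.008]
packet_bay call 0.96 (242, 281) [0.561 0.312 0.01 ]
carton_tray call 0.92 (233, 187) [0.594 0.002 0.004]
kidney_dish 
[... 456 characters left out ...]
, 1.0]]
packet_a_centre call 0.56 (247, 248) [ 0.424 -0.152  0.007]
packet_a_centre call 0.48 (283, 179) [0.654 0.137 0.033]
thermometer_centre call 0.79 (263, 292) [ 0.394 -0.323  0.013]
packet_bay call 0.71 (235, 168) [0.563 0.332 0.009]
carton_tray call 0.79 (281, 208) [0.588 0.008 0.006]
kidney_dish call 0.8 (337, 277) [ 0.557 -0.341  0.018]
gel_pot_centre call 0.67 (283, 178) [0.656 0.14  0.035]
wind_timer_centre call 0.96 (334, 224) [ 0.648 -0.176  0.04 ]
wrist ['image', 'range_z', 'K', 'T_tool_cam', 'shot', 'W'] [[333.5, 0.0, 254.0], [0.0, 333.5, 192.2], [0.0, 0.0, 1.0]]
[[0.414, 0.876, 0.248, 0.299], [-0.91, 0.398, 0.112, -0.468], [-0.001, -0.272, 0.962, 0.385], [0.0, 0.0, 0.0, 1.0]]
```

View pics/scene0.png

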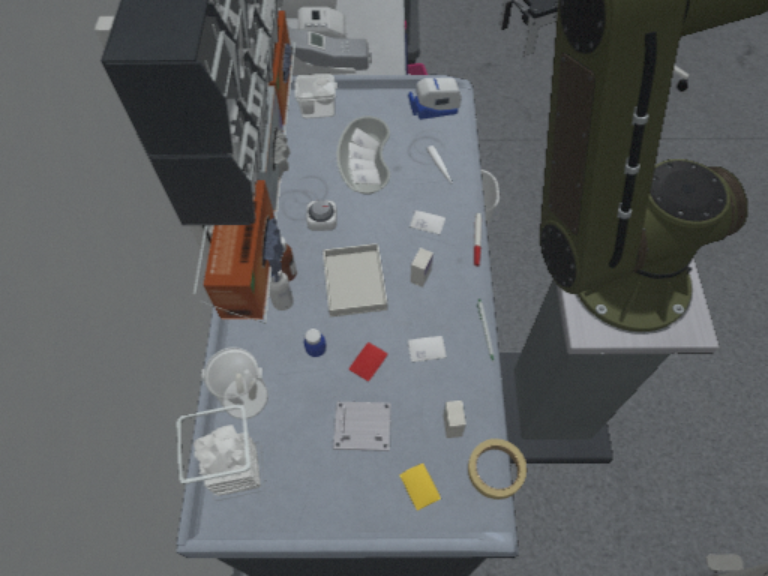

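View pics/side0.png

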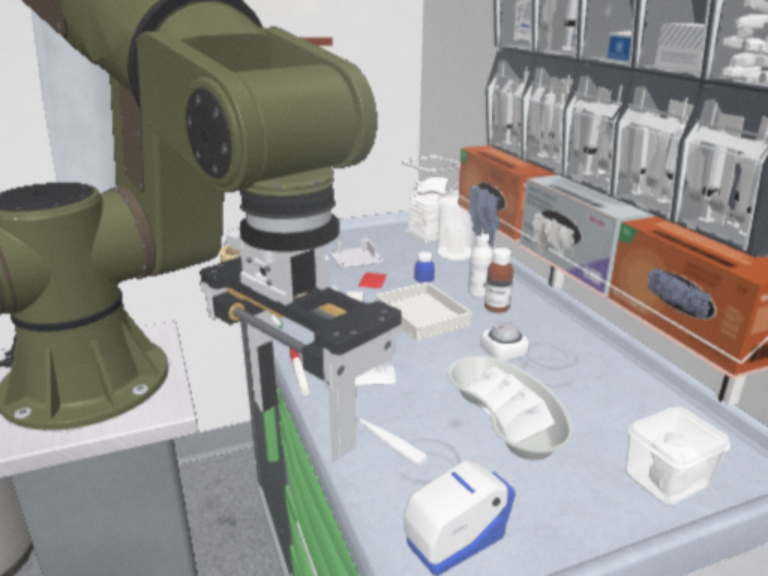

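The scene picture (shown ×1.5) contains:
- **White packets:** (428,222) and (427,348).
- **Packet look-alikes:** red at (368,361) and yellow at (420,486). The white ones fit the description.
- **Cartons:** (422,264) and (455,416).
- **Thermometer:** the tapered white stick at (440,163). The red/white and green sticks at (478,240) and (486,330) are pens.
- **Stand, tray and dish:** (362,426), (355,279) and (363,155).
- **Gel pot and timer:** (315,342) and (321,214).

Next I'll measure and confirm these in one crop.

```bash
python3 - <<'E'
from h import *
d=np.load('pics/scene0.npz'); P=d['P'];img=d['img']
# table plane
m=(P[...,0]>.3)&(P[...,0]<.7)&(abs(P[...,1])<.45)
A=P[m]; g=A[abs(A[:,2])<.006]
c=np.linalg.lstsq(np.c_[g[:,:2],np.ones(len(g))],g[:,2],rcond=None)[0]; print('plane',c)
H=P[...,2]-(P[...,:2]@c[:2]+c[2])
hsv=cv2.cvtColor(img,cv2.COLOR_RGB2HSV)
mask=((H>.003)&(P[...,0]>.27)&(P[...,0]<.75)&(abs(P[...,1])<.55)).astype(np.uint8)
n,lab,st,ce=cv2.connectedComponentsWithStats(mask,connectivity=4)
for i in range(1,n):
    if st[i,4]<25: continue
    k=lab==i; Q=P[k]; hm=np.percentile(H[k],90); T=Q[H[k]>hm-.008] if hm>.02 else Q
    r=cv2.minAreaRect((T[:,:2]*1000).astype(np.float32))
    print(i,st[i,4],np.round(ce[i]*1.5),'h',round(hm,3),'rect',np.round(r[0]),np.round(r[1]),round(r[2]),'col',img[k].mean(0).round())
z=img[60:350,190:350]; cv2.imwrite('pics/crop.png',cv2.resize(z[:,:,::-1],None,fx=2.05,fy=2.05,interpolation=2))
E
```

```text
plane [ 0.00056609 -0.00041666  0.00010497]
1 8229 [254. 133.] h 0.582 rect [736. -31.] [194.  28.] 90 col [85. 80. 78.]
2 79 [561.   9.] h 0.617 rect [272. -71.] [ 3. 25.] 7 col [32. 32. 30.]
7 725 [316.  94.] h 0.078 rect [ 686. -507.] [99. 83.] 4 col [151. 155. 155.]
8 788 [435.  97.] h 0.085 rect [ 389. -497.] [92. 56.] 11 col [104. 110. 123.]
88 1406 [364. 153.] h 0.038 rect [ 569. -328.] [122. 242.] 1 col [140. 144. 144.]
236 123 [438. 161.] h 0.014 rect [ 386. -319.] [ 24. 132.] 25 col [169. 174. 177.]
537 380 [322. 215.] h 0.046 rect [ 659. -158.] [41. 42.] 50 col [115. 118. 121.]
608 133 [427. 221.] h 0.008 rect [ 425. -152.] [44. 72.] 74 col [178. 181. 183.]
618 159 [477. 240.] h 0.017 rect [ 315. -102.] [145.  20.] 82 col [145. 122. 122.]
786 1100 [354. 279.] h 0.027 rect [583.   4.] [120. 155.] 8 col [148. 150. 145.]
816 287 [421. 266.] h 0.073 rect [442. -11.] [52. 31.] 64 col [133. 134. 133.]
992 30 [348. 299.] h 0.008 rect [596.  48.] [19. 25.] 1 col [168. 169. 163.]
1009 119 [485. 326.] h 0.01 rect [317. 110.] [ 17. 134.] 7 col [140. 148. 149.]
1154 223 [315. 342.] h 0.058 rect [658. 155.] [26. 29.] 2 col [ 92.  99. 122.]
1198 218 [427. 348.] h 0.008 rect [434. 158.] [66. 50.] 0 col [178. 181. 183.]
1244 189 [368. 361.] h 0.008 rect [554. 190.] [66. 46.] 71 col [147.  50.  51.]
1301 193 [259. 383.] h 0.135 rect [742. 260.] [47. 15.] 90 col [149. 153. 154.]
1539 316 [454. 418.] h 0.074 rect [393. 317.] [30. 47.] 5 col [145. 146. 142.]
1543 1017 [363. 425.] h 0.01 rect [562. 316.] [109.  95.] 1 col [147. 148. 154.]
1561 272 [249. 457.] h 0.185 rect [738. 393.] [ 23. 109.] 0 col [161. 166. 166.]
1714 677 [497. 468.] h 0.027 rect [320. 400.] [101.  99.] 87 col [139. 129.  99.]
1842 281 [420. 485.] h 0.008 rect [458. 426.] [47. 69.] 31 col [183. 161.  63.]
2175 1981 [376. 544.] h 0.022 rect [544. 528.] [ 24. 411.] 90 col [121. 129. 139.]
```

View pics/crop.png

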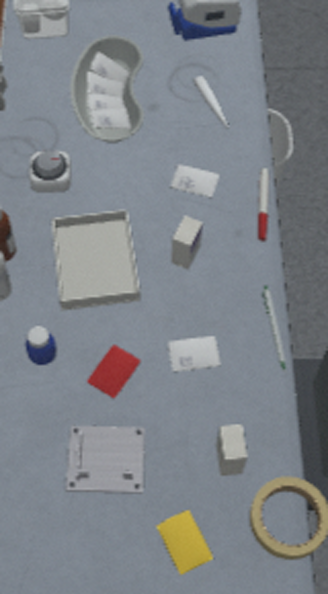

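The crop agrees: white packets at (195,180) and (193,353), and the thermometer as the tapered stick at (210,100). On the stand, the end fence is on the left (+x) and the tabs are at the bottom (+y). I'll start with the thermometer.

```bash
cat >> h.py <<'E'
def plan(x,y,z,yaw,n=None,start=None):
    """constant row (dx,dy,dz,turn) x n reaching the pose (yaw in deg), plus the commanded end; start=(x,y,z,yaw deg)"""
    if start is None:
        T=tool(); start=(*T[:3,3],np.degrees(np.arctan2(T[1,0],T[0,0])))
    ya=start[3]; d=np.array([x,y,z])-start[:3]
    turn=-((yaw-ya+180)%360-180)
    px=d[0]*np.cos(np.radians(ya))+d[1]*np.sin(np.radians(ya)); py=d[0]*np.sin(np.radians(ya))-d[1]*np.cos(np.radians(ya))
    if n is None: n=int(np.ceil(max(np.linalg.norm(d)/.037,abs(turn)/7,1)))
    a=np.radians(turn/n); M=sum(np.array([[np.cos(k*a),-np.sin(k*a)],[np.sin(k*a),np.cos(k*a)]]) for k in range(n))
    v=np.linalg.solve(M,[px,py])
    print('n',n,'row',np.round([v[0],v[1],-d[2]/n],4).tolist(),round(turn/n,2)); return (x,y,z,yaw)
def st():
    o=get_obs();print('t',round(o['time_s'],2),'pos',np.round(o['ee_pos'],4),'rpy',np.round(np.degrees(o['eef_rot']),1),'F',np.round(o['force'],1),'w',round(float(o['grip_width']),4),'gf',round(float(o['grip_force']),1))
E
python3 -c "
from h import *
st();plan(.388,-.319,.17,115)
c=shot('wrist');print(np.round(c['T_tool_cam'],4).tolist())"
```

```text
t 1.35 pos [ 0.2272 -0.5009  0.2055] rpy [180.   -0.   24.4] F [ 0.4 -0.8 -0. ] w 0.0938 gf 0.0
n 13 row [0.0198, 0.0063, 0.0027] -6.97
[[0.0007, 0.9623, 0.2719, 0.0793], [1.0, -0.0009, 0.0006, 0.0001], [0.0008, 0.2719, -0.9623, -0.1798], [0.0, 0.0, 0.0, 1.0]]
```

Request:
{"name": "jog_arm", "arguments": {"rows": [[[0.0198, 0.0063, 0.0027], -6.97, 0.06], [[0.0198, 0.0063, 0.0027], -6.97, 0.06], [[0.0198, 0.0063, 0.0027], -6.97, 0.06], [[0.0198, 0.0063, 0.0027], -6.97, 0.06], [[0.0198, 0.0063, 0.0027], -6.97, 0.06], [[0.0198, 0.0063, 0.0027], -6.97, 0.06], [[0.0198, 0.0063, 0.0027], -6.97, 0.06], [[0.0198, 0.0063, 0.0027], -6.97, 0.06], [[0.0198, 0.0063, 0.0027], -6.97, 0.06], [[0.0198, 0.0063, 0.0027], -6.97, 0.06], [[0.0198, 0.0063, 0.0027], -6.97, 0.06], [[0.0198, 0.0063, 0.0027], -6.97, 0.06]]}}

```text
time_s: 2.4
ee_pos: [0.3885, -0.3385, 0.1728]
eef_rot: [3.142, -0.0, 1.892]
force: [-0.4, 0.1, 0.5]
grip_width: 0.0598
grip_force: 0.0
```

Request:
{"name": "jog_arm", "arguments": {"rows": [[[0.0198, 0.0063, 0.0027], -6.97, 0.06], [[0, 0, 0], 0, 0.06], [[0, 0, 0], 0, 0.06], [[0, 0, 0], 0, 0.06]]}}

```text
time_s: 2.73
ee_pos: [0.3881, -0.3193, 0.1706]
eef_rot: [3.141, 0.001, 2.005]
force: [-0.1, 0.1, 0.1]
grip_width: 0.0598
grip_force: 0.0
```

```bash
cat >> h.py <<'E'
def blobs(c,lo,hi,near=None,rad=.15,smooth=False,zcut=None):
    """components of height lo..hi: centroid, minAreaRect in world mm, height"""
    P=cloud(c); H=P[...,2]
    m=((H>lo)&(H<hi))
    if near is not None: m&=np.hypot(P[...,0]-near[0],P[...,1]-near[1])<rad
    n,lab,s,ce=cv2.connectedComponentsWithStats(m.astype(np.uint8),connectivity=4)
    for i in range(1,n):
        if s[i,4]<150: continue
        k=lab==i;Q=P[k];r=cv2.minAreaRect((Q[:,:2]*1000).astype(np.float32))
        print(s[i,4],'px',np.round(ce[i]),'z',np.round(np.percentile(Q[:,2],[10,50,90]),3),'rect',np.round(r[0],1),np.round(r[1],1),round(r[2],1),'mean',np.round(Q.mean(0),4),'col',c['image'][k].mean(0).round())
E
python3 -c "
from h import *
st();c=shot('wrist');save(c,'w1.png',1.2)
P=cloud(c);print(np.nanmedian(P[...,2]))
blobs(c,.004,.1,(.388,-.319),.12)
for d in spot_point('thermometer_centre',c)[:2]: print(d, P[int(d['at'][1]*384),int(d['at'][0]*512)])
"
```

```text
t 2.73 pos [ 0.3881 -0.3193  0.1706] rpy [180.    0.  114.9] F [-0.1  0.1  0.1] w 0.0598 gf 0.0
0.0008295055688935515
1550 px [257. 181.] z [0.008 0.011 0.012] rect [ 388.9 -314.4] [ 19.8 121.6] 23.3 mean [ 0.3931 -0.3233  0.0105] col [160. 168. 164.]
{'at': [0.5016, 0.4477], 'p': 0.84} [ 0.38755571 -0.31276472  0.01055984]
```

View pics/w1.png

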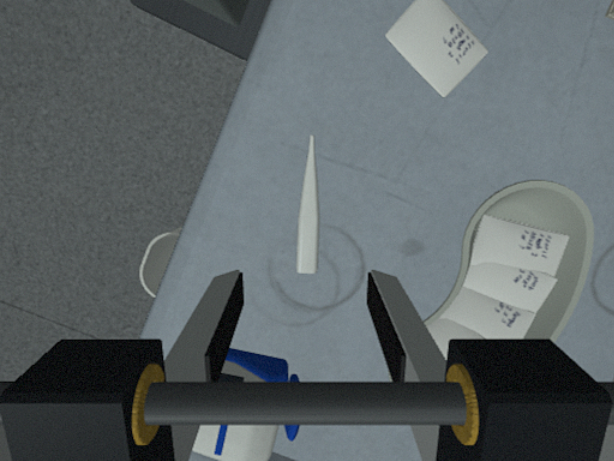

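The close view shows the thermometer at (308,205), with the tip up. It measures 122 × 20 mm, centred at (389,-314) mm and about 1.5° off the fingers. I'll descend and grip.

```bash
python3 -c "
from h import *
s=plan(.391,-.319,.05,113.3); s=plan(.391,-.319,.004,113.3,4,s)
# lift and over the dish
s=plan(.391,-.319,.10,113.3,3,s); s=plan(.57,-.328,.12,90,None,s)"
```

```text
n 4 row [-0.0002, 0.0008, 0.0301] 0.39
n 4 row [0.0, 0.0, 0.0115] -0.0
n 3 row [0.0, 0.0, -0.032] -0.0
n 5 row [-0.0105, 0.0345, -0.004] 4.66
```

Request:
{"name": "jog_arm", "arguments": {"rows": [[[0, 0.001, 0.03], 0.4, 0.05], [[0, 0.001, 0.03], 0.4, 0.05], [[0, 0.001, 0.03], 0.4, 0.05], [[0, 0, 0.03], 0.4, 0.05], [[0, 0, 0.0115], 0, 0.05], [[0, 0, 0.0115], 0, 0.05], [[0, 0, 0.0115], 0, 0.05], [[0, 0, 0.0115], 0, 0.05], [[0, 0, 0], 0, 0.05]]}}

```text
time_s: 3.58
ee_pos: [0.3903, -0.3172, 0.003]
eef_rot: [-3.141, -0.001, 1.979]
force: [-0.5, 0.3, -0.1]
grip_width: 0.0499
grip_force: 0.0
```

Request:
{"name": "jog_arm", "arguments": {"rows": [[[0, 0, 0], 0, 0], [[0, 0, 0], 0, 0], [[0, 0, 0], 0, 0], [[0, 0, 0], 0, 0], [[0, 0, 0], 0, 0], [[0, 0, 0], 0, 0], [[0, 0, -0.012], 0, 0], [[0, 0, -0.024], 0, 0], [[0, 0, -0.03], 0, 0], [[0, 0, -0.03], 0, 0]], "squeeze": 15}}

```text
time_s: 4.42
ee_pos: [0.3904, -0.3171, 0.1013]
eef_rot: [-3.141, -0.001, 1.979]
force: [0.3, -1.3, 0.8]
grip_width: 0.0166
grip_force: 14.9
```

Request:
{"name": "jog_arm", "arguments": {"rows": [[[-0.0105, 0.0345, -0.004], 4.66, 0], [[-0.0105, 0.0345, -0.004], 4.66, 0], [[-0.0105, 0.0345, -0.004], 4.66, 0], [[-0.0105, 0.0345, -0.004], 4.66, 0], [[-0.0105, 0.0345, -0.004], 4.66, 0], [[0, 0, 0], 0, 0], [[0, 0, 0], 0, 0]]}}

```text
time_s: 5.0
ee_pos: [0.5704, -0.3261, 0.1194]
eef_rot: [-3.141, -0.0, 1.574]
force: [-0.2, 0.1, 0.0]
grip_width: 0.0167
grip_force: 14.9
```

```bash
python3 -c "
from h import *
st();c=shot('wrist');save(c,'w2.png',1.2)
P=cloud(c)
for d in spot_point('kidney_dish',c)[:2]: print(d, P[int(d['at'][1]*384),int(d['at'][0]*512)])
for y in (-.39,-.37,-.35,-.33,-.31,-.29,-.27,-.25):
  print(y,[ (lambda q: None if len(q)<2 else round(float(np.median(q))*1000,1))(P[(abs(P[...,1]-y)<.004)&(abs(P[...,0]-x)<.004)][:,2]) for x in np.arange(.5,.65,.012)])
"
```

```text
t 5.0 pos [ 0.5704 -0.3261  0.1194] rpy [-180.    -0.    90.2] F [-0.2  0.1  0. ] w 0.0167 gf 14.9
{'at': [0.5006, 0.4849], 'p': 0.57} [ 0.57139036 -0.29241602  0.12511258]
-0.39 [0.4, 37.0, 22.3, None, None, None, None, None, None, 28.3, 37.0, None, 0.6]
-0.37 [0.5, 1.1, 31.8, 15.4, None, 124.4, 125.8, None, None, 13.5, 31.9, 37.7, 0.7]
-0.35 [0.6, 0.5, 36.8, 25.9, 14.2, 124.3, 125.9, 33.3, 38.1, 9.3, 24.3, 37.1, 0.6]
-0.33 [1.5, 0.7, 1.5, 31.9, 14.4, 166.5, 125.9, 34.9, 37.6, 4.6, 21.6, 37.1, 217.9]
-0.31 [0.6, 0.5, 37.2, 29.2, 16.1, 231.8, 125.4, 229.6, 35.2, 5.4, 23.3, 37.1, 0.6]
-0.29 [0.9, 37.0, 35.5, 226.3, 234.0, 233.6, 124.5, 234.0, 234.0, 9.4, 29.4, 37.4, 0.6]
-0.27 [0.6, 37.2, 22.1, 13.5, 19.5, 24.7, 122.6, 32.3, 34.7, 17.6, 36.5, 0.7, 0.7]
-0.25 [0.8, 37.1, 24.5, 4.2, 3.0, 22.1, 27.3, 31.7, 20.3, 32.9, 36.3, 0.8, 0.6]
```

View pics/w2.png

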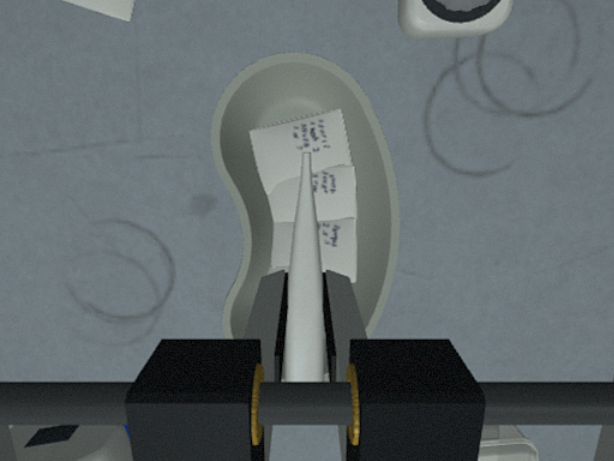

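```bash
python3 -c "
from h import *
for n in ('scene0','side0'):
  P=np.load('pics/'+n+'.npz')['P']; print(n)
  for y in np.arange(-.42,-.22,.02):
    print(round(y,2),[ (lambda q: None if len(q)<1 else round(float(np.median(q))*1000))(P[(abs(P[...,1]-y)<.005)&(abs(P[...,0]-x)<.005)][:,2]) for x in np.arange(.5,.65,.01)])
"
```

```text
scene0
-0.42 [-1, 18, 35, 24, 10, 7, 6, 11, 20, 28, 35, 30, None, 3, -2, 1]
-0.4 [0, 2, 27, 6, 3, 2, 20, 33, 42, 42, 26, 35, None, 0, 1, -1]
-0.38 [2, 2, 4, 9, 14, 23, 27, 33, 41, 41, 18, 24, 37, None, -1, 0]
-0.36 [1, 1, 17, 23, 12, 17, 26, 30, 34, 38, 41, 14, 31, 38, -1, 2]
-0.34 [1, 1, 2, 31, 12, 15, 21, 27, 34, 38, 38, 11, 24, 36, 1, 0]
-0.32 [0, 2, 33, 34, 18, 14, 20, 27, 31, 33, 38, 6, 23, 37, 1, 1]
-0.3 [-1, 0, 37, 27, 15, 17, 23, 28, 32, 36, 30, 11, 32, 0, 2, -1]
-0.28 [0, 33, 30, 14, 18, 20, 25, 29, 30, 34, 21, 19, 32, -1, 0, 1]
-0.26 [0, 4, 20, 12, 17, 19, 21, 24, 29, 32, 10, 17, 0, 0, 1, 0]
-0.24 [1, 2, 3, 1, -1, -3, 3, 1, 3, 1, 0, 4, -2, 1, 1, -1]
side0
-0.42 [2, 1, 3, 2, 12, 6, 2, 1, 1, 1, 3, 1, 2, 1, 2, 1]
-0.4 [1, 2, 2, 2, 0, None, None, 30, 33, 6, 16, 29, 38, 2, 2, 1]
-0.38 [1, 1, 2, 1, 11, 17, 23, 29, 34, 40, 5, 16, 33, 38, 2, 1]
-0.36 [2, 1, 2, 2, 10, 15, 22, 29, 35, 39, 43, None, 27, 37, None, None]
-0.34 [1, 1, 1, 3, 1, 15, 21, 27, 32, 35, 39, 41, 25, 36, 38, None]
-0.32 [1, 2, 2, 2, 2, 16, 19, 25, 30, 34, 38, 39, 27, 35, None, None]
-0.3 [2, 1, 2, 3, 11, 16, 23, 27, 31, 35, 37, None, 27, 37, None, None]
-0.28 [1, 2, 3, 13, 2, 19, 24, 28, 31, 35, 38, None, 32, 38, None, None]
-0.26 [1, 2, 2, 2, 17, 20, 24, 28, 31, 34, 34, 31, 37, None, None, None]
-0.24 [2, 2, 2, 10, 12, 6, None, 23, 29, 33, 34, 36, 37, None, None, None]
```

The wrist view shows the thermometer held over the dish. The wrappers form a ramp, low (12–15 mm) at x≈0.54 and rising towards +x, so I'll release it over the low side at x≈0.548.

Request:
{"name": "jog_arm", "arguments": {"rows": [[[0, -0.008, 0.02], 0, 0], [[0, -0.008, 0.02], 0, 0], [[0, -0.006, 0.02], 0, 0], [[0, 0, 0.012], 0, 0], [[0, 0, 0.006], 0, 0], [[0, 0, 0.004], 0, 0], [[0, 0, 0], 0, 0]]}}

```text
time_s: 5.68
ee_pos: [0.5477, -0.3264, 0.0385]
eef_rot: [3.141, 0.0, 1.573]
force: [-0.3, -0.4, -0.4]
grip_width: 0.0167
grip_force: 14.9
```

Request:
{"name": "jog_arm", "arguments": {"rows": [[[0, 0, 0], 0, 0.026], [[0, 0, 0], 0, 0.026], [[0, 0, 0], 0, 0.026], [[0, 0, -0.02], 0, 0.026], [[0, 0, -0.03], 0, 0.03], [[0.01, 0, -0.03], 0, 0.04], [[0.03, 0, -0.03], 0, 0.06], [[0.03, 0, -0.03], 0, 0.07]]}}

```text
time_s: 6.35
ee_pos: [0.5471, -0.2572, 0.1789]
eef_rot: [3.141, 0.0, 1.571]
force: [0.5, 1.0, 1.1]
grip_width: 0.0467
grip_force: 0.0
```

```bash
python3 -c "
from h import *
st()
c=shot('scene')
from h import *
i=c['image'][60:160,200:320]; cv2.imwrite('pics/s2.png',cv2.resize(i[:,:,::-1],None,fx=5,fy=5,interpolation=2))
P=cloud(c)
for d in spot_point('thermometer_centre',c)[:3]: print(d, P[int(d['at'][1]*384),int(d['at'][0]*512)].round(3))
c=shot('wrist');P=cloud(c)
for d in spot_point('thermometer_centre',c)[:3]: print(d, P[int(d['at'][1]*384),int(d['at'][0]*512)].round(3))
"
```

```text
t 6.35 pos [ 0.5471 -0.2572  0.1789] rpy [180.   0.  90.] F [0.5 1.  1.1] w 0.0467 gf 0.0
{'at': [0.5561, 0.6], 'p': 0.25} [0.437 0.155 0.007]
```

View pics/s2.png

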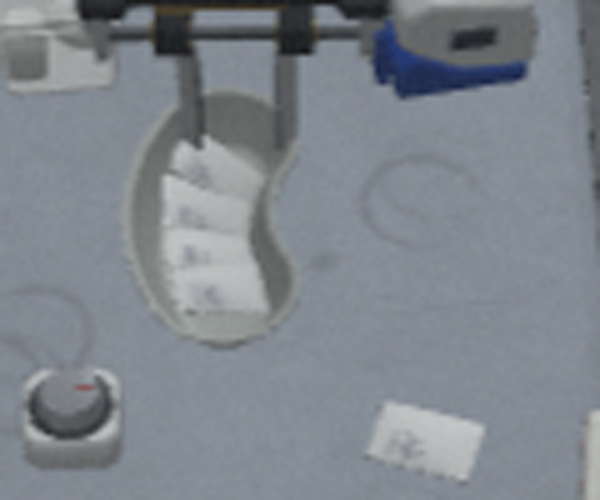

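```bash
python3 -c "
from h import *
a=shot('wrist')['image']; s=shot('side')['image'][200:330,260:400]
s=cv2.resize(s,(400,372),interpolation=2); a=cv2.resize(a,(400,300))
o=np.zeros((372,800,3),np.uint8); o[:300,:400]=a; o[:,400:]=s
cv2.imwrite('pics/s3.png',o[:,:,::-1])
"
```

```text
(no output)
```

View pics/s3.png

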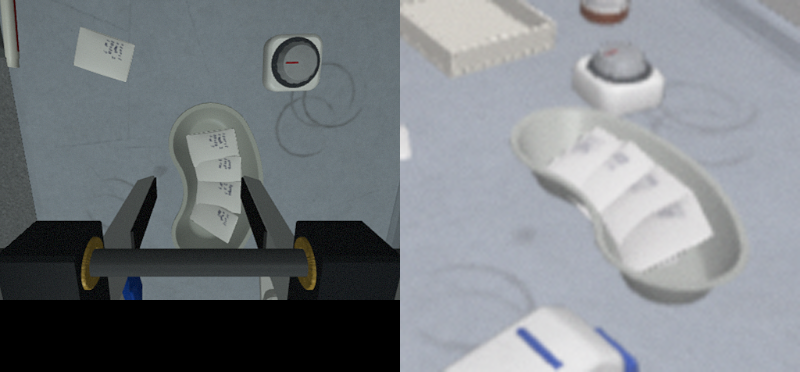

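The thermometer shows nowhere outside the dish or in the fingers. The wrapper ramp seems to be only visual, so it has probably dropped to the real floor beneath; I'll check that later. Next is carton A.

```bash
python3 -c "
from h import *
plan(.442,-.02,.19,64)"
```

```text
n 8 row [0.0268, -0.0189, -0.0017] 3.26
```

Request:
{"name": "jog_arm", "arguments": {"rows": [[[0.027, -0.019, -0.002], 3.26, 0.06], [[0.027, -0.019, -0.002], 3.26, 0.06], [[0.027, -0.019, -0.002], 3.26, 0.06], [[0.027, -0.019, -0.002], 3.26, 0.06], [[0.027, -0.019, -0.002], 3.26, 0.06], [[0.027, -0.019, -0.002], 3.26, 0.06], [[0.027, -0.019, -0.002], 3.26, 0.06], [[0.027, -0.019, -0.002], 3.26, 0.06], [[0, 0, 0], 0, 0.06], [[0, 0, 0], 0, 0.06], [[0, 0, 0], 0, 0.06]]}}

```text
time_s: 7.57
ee_pos: [0.4417, -0.0186, 0.1926]
eef_rot: [-3.14, 0.001, 1.118]
force: [0.2, -0.5, 0.0]
grip_width: 0.0602
grip_force: 0.0
```

```bash
python3 -c "
from h import *
st();c=shot('wrist');save(c,'w3.png',1.2)
blobs(c,.06,.085)
blobs(c,.004,.012)
blobs(c,.022,.035)
P=cloud(c)
for l in ('carton_a_centre','packet_a_centre','carton_tray'):
  for d in spot_point(l,c)[:3]: print(l,d, P[int(d['at'][1]*384),int(d['at'][0]*512)].round(3))
"
```

```text
t 7.57 pos [ 0.4417 -0.0186  0.1926] rpy [-179.9    0.    64.1] F [ 0.2 -0.5  0. ] w 0.0602 gf 0.0
1637 px [253. 176.] z [0.072 0.073 0.073] rect [444.5 -10.1] [46.3 30. ] 64.9 mean [ 0.4453 -0.0089  0.0723] col [159. 163. 152.]
2337 px [171.  20.] z [0.004 0.006 0.007] rect [436.8 158.6] [68.2 46.4] 4.3 mean [0.4346 0.1561 0.0058] col [164. 170. 165.]
12178 px [370.  88.] z [0.004 0.005 0.006] rect [587.4   3.9] [110.1 143.2] 7.6 mean [0.5896 0.0071 0.0051] col [151. 156. 145.]
220 px [495.  53.] z [0.005 0.008 0.011] rect [718.5 -15.1] [46.2 17.5] 74.2 mean [ 0.7152 -0.0143  0.0084] col [52. 32. 23.]
1171 px [ 93. 108.] z [0.006 0.008 0.01 ] rect [317.3 119.9] [ 11.7 144.4] 6.9 mean [0.3175 0.1171 0.0078] col [124. 136. 129.]
262 px [465. 189.] z [0.006 0.009 0.011] rect [ 646.8 -144.6] [79.8 36.7] 43.9 mean [ 0.6469 -0.1408  0.0087] col [87. 92. 90.]
314 px [ 16. 278.] z [0.005 0.008 0.011] rect [120.5 -10.9] [68.9  6.9] 84.6 mean [ 0.1209 -0.0103  0.0081] col [36. 38. 24.]
1311 px [287. 272.] z [0.004 0.005 0.007] rect [ 421.  -150.1] [48.9 58.3] 83.1 mean [ 0.4228 -0.1502  0.0055] col [165. 172. 167.]
2763 px [380.  91.] z [0.024 0.028 0.029] rect [585.4   4.1] [120.4 150.2] 7.7 mean [0.5908 0.0018 0.0275] col [127. 131. 121.]
338 px [507.  51.] z [0.023 0.027 0.033] rect [714.8 -14.1] [39.5 10.6] 73.9 mean [ 0.7127 -0.0138  0.0278] col [81. 83. 79.]
1658 px [481. 201.] z [0.026 0.03  0.032] rect [ 658.8 -160.6] [60.5 65.7] 0.7 mean [ 0.6487 -0.1499  0.0295] col [104. 110. 108.]
179 px [476. 297.] z [0.028 0.032 0.034] rect [ 610.1 -259.5] [ 8.4 74.4] 27.9 mean [ 0.6111 -0.2613  0.0314] col [ 98. 105.  99.]
carton_tray {'at': [0.7211, 0.2453], 'p': 0.77} [0.587 0.003 0.004]
```

View pics/w3.png

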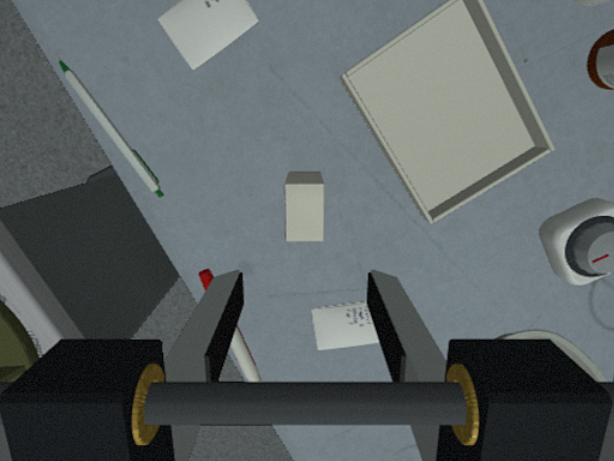

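The view shows carton A's top at (305,211) and the tray at (447,110). Carton A is at (444.5,-10) mm with its long side at 64.9°. The tray is at (586,4) mm, turned 7.7°.

```bash
python3 -c "
from h import *
s=plan(.4445,-.0101,.09,64.9); s=plan(.4445,-.0101,.040,64.9,None,s)
s=plan(.4445,-.0101,.085,64.9,None,s);s=plan(.5907,-.0307,.10,97.7,None,s)"
```

```text
n 3 row [0.003, -0.0004, 0.0343] -0.31
n 2 row [0.0, 0.0, 0.025] -0.0
n 2 row [0.0, 0.0, -0.0225] -0.0
n 5 row [0.0021, 0.0298, -0.003] -6.56
```

Request:
{"name": "jog_arm", "arguments": {"rows": [[[0.004, 0, 0.025], -0.3, 0.06], [[0.004, 0, 0.034], -0.3, 0.06], [[0.001, -0.001, 0.034], -0.3, 0.06], [[0, 0, 0.025], 0, 0.06], [[0, 0, 0.02], 0, 0.06], [[0, 0, 0.0146], 0, 0.06], [[0, 0, 0], 0, 0.06]]}}

```text
time_s: 8.35
ee_pos: [0.4432, -0.0098, 0.038]
eef_rot: [-3.137, 0.002, 1.132]
force: [0.6, -0.1, -0.1]
grip_width: 0.0597
grip_force: 0.0
```

Request:
{"name": "jog_arm", "arguments": {"rows": [[[0, 0, 0], 0, 0], [[0, 0, 0], 0, 0], [[0, 0, 0], 0, 0], [[0, 0, 0], 0, 0], [[0, 0, 0], 0, 0], [[0, 0, -0.02], 0, 0], [[0, 0, -0.03], 0, 0]], "squeeze": 20}}

```text
time_s: 8.93
ee_pos: [0.4433, -0.0092, 0.0897]
eef_rot: [-3.138, 0.001, 1.133]
force: [0.8, -0.2, -0.5]
grip_width: 0.031
grip_force: 20.0
```

Request:
{"name": "jog_arm", "arguments": {"rows": [[[0.002, 0.03, -0.003], -6.56, 0], [[0.002, 0.03, -0.003], -6.56, 0], [[0.002, 0.03, -0.003], -6.56, 0], [[0.002, 0.03, -0.003], -6.56, 0], [[0.002, 0.029, -0.003], -6.56, 0], [[0, 0, 0], 0, 0], [[0, 0, 0], 0, 0], [[0, 0, 0], 0, 0]]}}

```text
time_s: 9.6
ee_pos: [0.5898, -0.0303, 0.1054]
eef_rot: [-3.141, -0.0, 1.704]
force: [-0.7, 0.6, -0.3]
grip_width: 0.0316
grip_force: 20.0
```

```bash
python3 -c "
from h import *
st()
plan(.5907,-.0307,.05,97.7)"
```

```text
t 9.6 pos [ 0.5898 -0.0303  0.1054] rpy [-179.9   -0.    97.7] F [-0.7  0.6 -0.3] w 0.0316 gf 20.0
n 2 row [-0.0003, 0.0004, 0.0277] -0.02
```

Request:
{"name": "jog_arm", "arguments": {"rows": [[[0, 0, 0.025], 0, 0], [[0, 0, 0.02], 0, 0], [[0, 0, 0.01], 0, 0], [[0, 0, 0.005], 0, 0], [[0, 0, 0.002], 0, 0], [[0, 0, 0.001], 0, 0], [[0, 0, 0], 0, 0]]}}

```text
time_s: 10.18
ee_pos: [0.5903, -0.0305, 0.0448]
eef_rot: [3.141, 0.0, 1.705]
force: [-6.3, 0.0, 12.6]
grip_width: 0.0314
grip_force: 20.0
```

Request:
{"name": "jog_arm", "arguments": {"rows": [[[0, 0, 0], 0, 0.055], [[0, 0, 0], 0, 0.055], [[0, 0, 0], 0, 0.055], [[0, 0, -0.02], 0, 0.055], [[0, 0, -0.03], 0, 0.06], [[0, 0, -0.035], 0, 0.06], [[0, 0, -0.035], 0, 0.06], [[0, 0, -0.03], 0, 0.06]]}}

```text
time_s: 10.85
ee_pos: [0.5906, -0.0304, 0.1954]
eef_rot: [3.14, 0.0, 1.705]
force: [-0.6, -0.4, -0.0]
grip_width: 0.0598
grip_force: 0.0
```

```bash
python3 -c "
from h import *
st();c=shot('wrist');blobs(c,.06,.085); blobs(c,.03,.06,(.59,0),.08)
plan(.393,.295,.19,95)"
```

```text
t 10.85 pos [ 0.5906 -0.0304  0.1954] rpy [179.9   0.   97.7] F [-0.6 -0.4 -0. ] w 0.0598 gf 0.0
607 px [407. 117.] z [0.063 0.073 0.083] rect [721.5  50.2] [44.5 20.1] 89.2 mean [0.7164 0.0504 0.0731] col [92. 97. 96.]
1662 px [253. 185.] z [0.075 0.077 0.077] rect [590.  -31.2] [30.  46.7] 7.0 mean [ 0.5896 -0.0294  0.0761] col [153. 156. 145.]
680 px [391. 185.] z [0.063 0.075 0.084] rect [721.8 -14.2] [48.3 22.3] 65.8 mean [ 0.7169 -0.0119  0.0741] col [44. 24. 12.]
156 px [253. 157.] z [0.032 0.044 0.057] rect [586.9  -8.4] [29.4  1.2] 7.9 mean [ 0.5871 -0.0083  0.0453] col [84. 86. 80.]
n 11 row [0.0315, -0.0147, 0.001] 0.25
```

Carton A stands in the tray at (590,-31) mm with its top at 77 mm. Next is carton B.

Request:
{"name": "jog_arm", "arguments": {"rows": [[[0.0315, -0.0147, 0], 0.25, 0.06], [[0.0315, -0.0147, 0], 0.25, 0.06], [[0.0315, -0.0147, 0], 0.25, 0.06], [[0.0315, -0.0147, 0], 0.25, 0.06], [[0.0315, -0.0147, 0], 0.25, 0.06], [[0.0315, -0.0147, 0], 0.25, 0.06], [[0.0315, -0.0147, 0], 0.25, 0.06], [[0.0315, -0.0147, 0], 0.25, 0.06], [[0.0315, -0.0147, 0], 0.25, 0.06], [[0.0315, -0.0147, 0], 0.25, 0.06], [[0.0315, -0.0147, 0], 0.25, 0.06], [[0, 0, 0], 0, 0.06]]}}

```text
time_s: 11.9
ee_pos: [0.3882, 0.2993, 0.1928]
eef_rot: [3.142, -0.001, 1.661]
force: [0.7, -0.7, -0.7]
grip_width: 0.0601
grip_force: 0.0
```

Request:
{"name": "jog_arm", "arguments": {"rows": [[[0, 0, 0], 0, 0.06], [[0, 0, 0], 0, 0.06]]}}

```text
time_s: 12.07
ee_pos: [0.391, 0.2953, 0.1926]
eef_rot: [3.142, 0.0, 1.658]
force: [1.1, -0.6, 0.5]
grip_width: 0.0601
grip_force: 0.0
```

```bash
python3 -c "
from h import *
st();c=shot('wrist');save(c,'w4.png',1.2);blobs(c,.06,.085)
blobs(c,.004,.0095,(.50,.28),.3)
blobs(c,.024,.036,(.57,.31),.1)"
```

```text
t 12.07 pos [0.391  0.2953 0.1926] rpy [180.   0.  95.] F [ 1.1 -0.6  0.5] w 0.0601 gf 0.0
1667 px [260. 163.] z [0.072 0.073 0.073] rect [394.7 316.9] [29.8 45.9] 5.1 mean [0.3945 0.3179 0.0724] col [176. 181. 167.]
2547 px [331.  49.] z [0.004 0.006 0.007] rect [458.9 428.2] [48.3 67.6] 23.6 mean [0.4578 0.4291 0.0057] col [188. 166.   2.]
6595 px [405. 164.] z [0.006 0.007 0.008] rect [563.3 317. ] [ 91.9 105. ] 88.1 mean [0.5574 0.3185 0.0066] col [153. 158. 158.]
1289 px [380. 267.] z [0.004 0.006 0.007] rect [554.  187.3] [64.8 46.4] 51.8 mean [0.5547 0.1898 0.0056] col [153.  21.  17.]
1323 px [282. 281.] z [0.004 0.005 0.007] rect [437.6 159.7] [64.9 46.4] 8.2 mean [0.4378 0.16   0.0055] col [182. 189. 185.]
536 px [453. 169.] z [0.026 0.031 0.033] rect [599.1 317.9] [17.1 60.3] 10.9 mean [0.5974 0.3213 0.0303] col [118. 122. 122.]
```

View pics/w4.png

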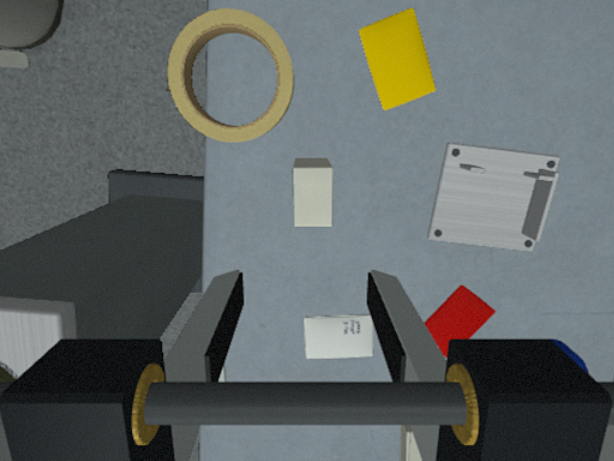

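Carton B's top is at (313,196), i.e. (395,317) mm with its long axis at 95°. The stand is at (495,197), with the end fence on the right (+x) and the tabs at the top (+y).

```bash
python3 -c "
from h import *
s=(.3947,.3169,.10,95.1);s=plan(.5813,.0387,.105,97.7,None,s)"
```

```text
n 10 row [-0.0297, 0.0155, -0.0005] -0.26
```

Request:
{"name": "jog_arm", "arguments": {"rows": [[[0.011, 0.003, 0.03], 0, 0.06], [[0.01, 0.003, 0.034], 0, 0.06], [[0, 0, 0.034], 0, 0.06], [[0, 0, 0.03], 0, 0.06], [[0, 0, 0.015], 0, 0.06], [[0, 0, 0.01], 0, 0.06], [[0, 0, 0], 0, 0.06]]}}

```text
time_s: 12.7
ee_pos: [0.3949, 0.3158, 0.0381]
eef_rot: [-3.139, 0.001, 1.656]
force: [-0.8, 0.4, 0.0]
grip_width: 0.0598
grip_force: 0.0
```

Request:
{"name": "jog_arm", "arguments": {"rows": [[[0, 0, 0], 0, 0], [[0, 0, 0], 0, 0], [[0, 0, 0], 0, 0], [[0, 0, 0], 0, 0], [[0, 0, 0], 0, 0], [[0, 0, -0.03], 0, 0], [[0, 0, -0.035], 0, 0]], "squeeze": 20}}

```text
time_s: 13.28
ee_pos: [0.3939, 0.3163, 0.104]
eef_rot: [-3.138, 0.002, 1.658]
force: [0.7, -0.1, -0.6]
grip_width: 0.0311
grip_force: 20.0
```

Request:
{"name": "jog_arm", "arguments": {"rows": [[[-0.0297, 0.0155, 0], -0.26, 0], [[-0.0297, 0.0155, 0], -0.26, 0], [[-0.0297, 0.0155, 0], -0.26, 0], [[-0.0297, 0.0155, 0], -0.26, 0], [[-0.0297, 0.0155, 0], -0.26, 0], [[-0.0297, 0.0155, 0], -0.26, 0], [[-0.0297, 0.0155, 0], -0.26, 0], [[-0.0297, 0.0155, 0], -0.26, 0], [[-0.0297, 0.0155, 0], -0.26, 0], [[-0.0297, 0.0155, 0], -0.26, 0], [[0, 0, 0], 0, 0], [[0, 0, 0], 0, 0]]}}

```text
time_s: 14.28
ee_pos: [0.5811, 0.0373, 0.1045]
eef_rot: [-3.141, -0.0, 1.701]
force: [-0.2, 0.6, 0.5]
grip_width: 0.0313
grip_force: 20.0
```

```bash
python3 -c "
from h import *
st();plan(.5813,.0387,.043,97.7)"
```

```text
t 14.28 pos [0.5811 0.0373 0.1045] rpy [-180.    -0.    97.4] F [-0.2  0.6  0.5] w 0.0313 gf 20.0
n 2 row [0.0007, 0.0002, 0.0307] -0.13
```

Request:
{"name": "jog_arm", "arguments": {"rows": [[[0, 0, 0.025], 0, 0], [[0, 0, 0.02], 0, 0], [[0, 0, 0.01], 0, 0], [[0, 0, 0.004], 0, 0], [[0, 0, 0.002], 0, 0], [[0, 0, 0.001], 0, 0], [[0, 0, 0], 0, 0]]}}

```text
time_s: 14.87
ee_pos: [0.581, 0.0391, 0.0443]
eef_rot: [3.141, -0.0, 1.704]
force: [-3.5, 0.5, 4.9]
grip_width: 0.031
grip_force: 20.0
```

Request:
{"name": "jog_arm", "arguments": {"rows": [[[0, 0, 0], 0, 0.055], [[0, 0, 0], 0, 0.055], [[0, 0, 0], 0, 0.055], [[0, 0, -0.02], 0, 0.055], [[0, 0, -0.03], 0, 0.06], [[0, 0, -0.035], 0, 0.06], [[0, 0, -0.035], 0, 0.07], [[0, 0, -0.03], 0, 0.07]]}}

```text
time_s: 15.53
ee_pos: [0.5809, 0.0385, 0.1954]
eef_rot: [3.14, 0.0, 1.703]
force: [-0.1, 0.2, -0.4]
grip_width: 0.0686
grip_force: 0.0
```

```bash
python3 -c "
from h import *
st();c=shot('wrist');blobs(c,.06,.085,(.585,0),.1)
plan(.437,.157,.17,6)"
```

```text
t 15.53 pos [0.5809 0.0385 0.1954] rpy [179.9   0.   97.6] F [-0.1  0.2 -0.4] w 0.0686 gf 0.0
1641 px [253. 185.] z [0.076 0.077 0.077] rect [580.4  38.6] [29.7 46.5] 7.8 mean [0.5804 0.0403 0.0762] col [155. 159. 147.]
1457 px [253. 252.] z [0.073 0.076 0.077] rect [590.  -30.9] [29.8 46.5] 8.2 mean [ 0.5894 -0.0276  0.0755] col [151. 155. 144.]
n 14 row [0.0011, -0.0149, 0.0022] 6.54
```

Both cartons are standing in the tray. Next is the packet at (437,159) mm.

Request:
{"name": "jog_arm", "arguments": {"rows": [[[0.001, -0.015, 0.002], 6.54, 0.07], [[0.001, -0.015, 0.002], 6.54, 0.07], [[0.001, -0.015, 0.002], 6.54, 0.07], [[0.001, -0.015, 0.002], 6.54, 0.07], [[0.001, -0.015, 0.002], 6.54, 0.07], [[0.001, -0.015, 0.002], 6.54, 0.07], [[0.001, -0.015, 0.002], 6.54, 0.07], [[0.001, -0.015, 0.002], 6.54, 0.07], [[0.001, -0.015, 0.002], 6.54, 0.07], [[0.001, -0.015, 0.002], 6.54, 0.07], [[0.001, -0.015, 0.002], 6.54, 0.07], [[0.001, -0.015, 0.002], 6.54, 0.07]]}}

```text
time_s: 16.58
ee_pos: [0.4392, 0.1278, 0.1687]
eef_rot: [3.142, -0.0, 0.328]
force: [0.9, -0.2, -0.4]
grip_width: 0.07
grip_force: 0.0
```

Request:
{"name": "jog_arm", "arguments": {"rows": [[[0.001, -0.015, 0], 6.54, 0.07], [[0.001, -0.015, 0], 6.54, 0.07], [[0, 0, 0], 0, 0.07], [[0, 0, 0], 0, 0.07], [[0, 0, 0], 0, 0.07]]}}

```text
time_s: 17.0
ee_pos: [0.4336, 0.1562, 0.1686]
eef_rot: [3.141, -0.0, 0.109]
force: [-0.0, 1.0, -0.7]
grip_width: 0.0701
grip_force: 0.0
```

```bash
cat >> h.py <<'E'
def packet(c,near,rad=.07,zlo=.0035,zhi=.012):
    P=cloud(c);m=(P[...,2]>zlo)&(P[...,2]<zhi)&(np.hypot(P[...,0]-near[0],P[...,1]-near[1])<rad)&(c['image'].min(-1)>120)
    n,l,s,_=cv2.connectedComponentsWithStats(m.astype(np.uint8)); i=1+np.argmax(s[1:,4]); Q=P[l==i]
    r=cv2.minAreaRect((Q[:,:2]*1000).astype(np.float32)); print('packet',np.round(r[0],1),np.round(r[1],1),round(r[2],1),'mean',Q.mean(0).round(4),'medz',np.median(Q[:,2]).round(4))
E
python3 -c "
from h import *
st();c=shot('wrist');packet(c,(.437,.159));blobs(c,.024,.036,(.57,.31),.1)
blobs(c,.004,.0095,(.55,.31),.1)"
```

```text
t 17.0 pos [0.4336 0.1562 0.1686] rpy [180.   -0.    6.3] F [-0.   1.  -0.7] w 0.0701 gf 0.0
packet [437.9 160. ] [70.2 48.6] 7.2 mean [0.4384 0.1597 0.0053] medz 0.0053
7695 px [100.  39.] z [0.006 0.007 0.008] rect [550.3 317.8] [92.4 77.5] 88.3 mean [0.549  0.3146 0.0068] col [135. 139. 139.]
214 px [207.  42.] z [0.004 0.005 0.006] rect [557.8 217.3] [27.2 12.6] 3.7 mean [0.558  0.2152 0.0049] col [130.  16.  13.]
```

```bash
python3 -c "
from h import *
s=plan(.438,.160,.05,7.2);s=plan(.438,.16,.0035,7.2,4,s);s=plan(.438,.16,.12,7.2,4,s);s=plan(.455,.285,.17,-2.5,None,s)"
```

```text
n 4 row [0.0012, -0.0009, 0.0297] -0.25
n 4 row [0.0, 0.0, 0.0116] -0.0
n 4 row [0.0, 0.0, -0.0291] -0.0
n 4 row [0.0062, -0.031, -0.0125] 2.42
```

Request:
{"name": "jog_arm", "arguments": {"rows": [[[0.0012, -0.001, 0.0297], -0.25, 0.07], [[0.0012, -0.001, 0.0297], -0.25, 0.07], [[0.0012, -0.001, 0.0297], -0.25, 0.07], [[0.0012, -0.001, 0.0297], -0.25, 0.07], [[0, 0, 0.02], 0, 0.07], [[0, 0, 0.012], 0, 0.07], [[0, 0, 0.009], 0, 0.07], [[0, 0, 0.005], 0, 0.07], [[0, 0, 0], 0, 0.07], [[0, 0, 0], 0, 0.07]]}}

```text
time_s: 17.88
ee_pos: [0.4383, 0.161, 0.0044]
eef_rot: [-3.141, -0.001, 0.123]
force: [0.0, 0.3, 1.8]
grip_width: 0.0701
grip_force: 0.0
```

Request:
{"name": "jog_arm", "arguments": {"rows": [[[0, 0, 0], 0, 0], [[0, 0, 0], 0, 0], [[0, 0, 0], 0, 0], [[0, 0, 0], 0, 0], [[0, 0, 0], 0, 0], [[0, 0, -0.02], 0, 0], [[0, 0, -0.035], 0, 0], [[0, 0, -0.035], 0, 0], [[0, 0, -0.025], 0, 0], [[0, 0, 0], 0, 0]], "squeeze": 12}}

```text
time_s: 18.72
ee_pos: [0.4399, 0.1617, 0.1237]
eef_rot: [-3.14, -0.008, 0.123]
force: [0.4, 0.3, -0.1]
grip_width: 0.0488
grip_force: 12.0
```

Request:
{"name": "jog_arm", "arguments": {"rows": [[[0.006, -0.031, -0.012], 2.42, 0], [[0.006, -0.031, -0.012], 2.42, 0], [[0.006, -0.031, -0.012], 2.42, 0], [[0.006, -0.031, -0.012], 2.42, 0], [[0, 0, 0], 0, 0], [[0, 0, 0], 0, 0], [[0, 0, 0], 0, 0]]}}

```text
time_s: 19.3
ee_pos: [0.454, 0.2856, 0.1658]
eef_rot: [3.141, 0.001, -0.046]
force: [-0.3, -0.0, 0.3]
grip_width: 0.0492
grip_force: 12.0
```

```bash
python3 -c "
from h import *
st();c=shot('wrist');save(c,'w5.png',1.2);P=cloud(c);np.savez('pics/w5.npz',P=P,img=c['image'])
blobs(c,.022,.038,(.57,.31),.1)
blobs(c,.004,.0095,(.56,.31),.1)
for d in spot_point('packet_bay',c)[:2]: print(d,P[int(d['at'][1]*384),int(d['at'][0]*512)].round(4))
blobs(c,.13,.19)
"
```

```text
t 19.3 pos [0.454  0.2856 0.1658] rpy [ 1.799e+02  1.000e-01 -2.600e+00] F [-0.3 -0.   0.3] w 0.0492 gf 12.0
645 px [204.  21.] z [0.026 0.032 0.033] rect [594.2 318.5] [16.2 62. ] 0.1 mean [0.5979 0.322  0.0309] col [117. 121. 121.]
10070 px [217.  66.] z [0.006 0.007 0.008] rect [563.8 317.7] [ 91.8 104.1] 88.1 mean [0.5632 0.3163 0.0067] col [137. 142. 142.]
172 px [324.  67.] z [0.004 0.005 0.006] rect [559.7 215.3] [ 9.9 27.8] 88.8 mean [0.5581 0.2141 0.005 ] col [131.  17.  14.]
{'at': [0.4137, 0.1758], 'p': 0.68} [0.5631 0.3218 0.0065]
10241 px [253. 236.] z [0.165 0.167 0.169] rect [453.1 285.7] [72.5 71.9] 88.4 mean [0.4566 0.2858 0.1678] col [149. 155. 151.]
```

View pics/w5.png

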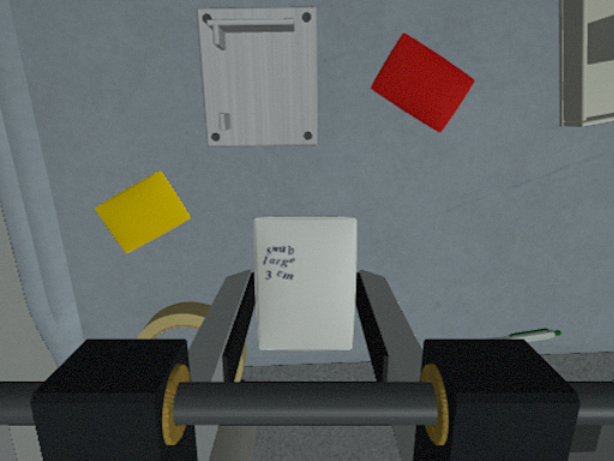

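```bash
python3 -c "
from h import *
P=np.load('pics/w5.npz')['P']
a=np.radians(-1.9);Rm=np.array([[np.cos(a),np.sin(a)],[-np.sin(a),np.cos(a)]])
q=((P[...,:2]-[.5638,.3177])@Rm.T)*1000; z=P[...,2]
top=(z>.0305)&(z<.036)&(abs(q[...,0])<60)&(abs(q[...,1])<60)
Q=q[top]; E=Q[Q[:,0]>15]; E2=E[E[:,1]<15]; print('end',len(E2),np.percentile(E2,[2,50,98],axis=0).round(1), np.polyfit(E2[:,1],E2[:,0],1))
for lo,hi in ((-45,-5),(5,40)):
  T=Q[(Q[:,0]>lo)&(Q[:,0]<hi)&(Q[:,1]>15)]; print('tab',len(T), np.percentile(T,[2,50,98],axis=0).round(1) if len(T) else '')
# fence inner faces : mid heights
mid=(z>.012)&(z<.028)&(abs(q[...,0])<60)&(abs(q[...,1])<60); M=q[mid]
A=M[(M[:,0]>20)&(abs(M[:,1])<20)];print('face x',len(A),np.percentile(A[:,0],[5,50,95]).round(1))
B=M[(M[:,1]>20)&(M[:,0]<0)];print('tab',len(B),np.percentile(B,[5,50,95],axis=0).round(1))
k=(z>.16)&(z<.17)&(c:=np.abs(P[...,1]-.2857)<.022); K=P[k]; print(K[:,0].min(),K[:,0].max(),np.percentile(K[:,0],[1,99]),np.polyfit(K[:,0],K[:,2],1))
"
```

```text
end 287 [[ 33.9 -28.1]
 [ 35.8  -5.9]
 [ 37.8  14.1]] [1.02377399e-03 3.58098304e+01]
tab 62 [[-37.7  24.9]
 [-31.6  26.7]
 [-26.4  28.6]]
tab 181 [[22.4 15.8]
 [34.2 26. ]
 [37.3 32. ]]
face x 172 [33.8 34.  34.2]
tab 43 [[-37.2  24.6]
 [-31.7  24.9]
 [-26.4  25.1]]
0.4171145317339152 0.4894250081310528 [0.41935284 0.4882528 ] [-0.00802928  0.17029664]
```

The end-fence face is at plate x=+34 and the tab faces at y=+25, so the bay point is about (561.8,317.8) mm with yaw -1.9°. The packet is held level and centred. I'll go above the stand and check.

```bash
python3 -c "
from h import *
s=plan(.5605,.3158,.07,-1.9,5)"
```

```text
n 5 row [0.021, -0.007, 0.0192] -0.16
```

Request:
{"name": "jog_arm", "arguments": {"rows": [[[0.021, -0.007, 0.0192], -0.16, 0], [[0.021, -0.007, 0.0192], -0.16, 0], [[0.021, -0.007, 0.0192], -0.16, 0], [[0.021, -0.007, 0.0192], -0.16, 0], [[0.021, -0.007, 0.0192], -0.16, 0], [[0, 0, 0], 0, 0], [[0, 0, 0], 0, 0], [[0, 0, 0], 0, 0]]}}

```text
time_s: 20.07
ee_pos: [0.5606, 0.3162, 0.0713]
eef_rot: [-3.142, -0.0, -0.033]
force: [-0.4, 0.1, -0.3]
grip_width: 0.0491
grip_force: 12.0
```

```bash
python3 -c "
from h import *
st();plan(.5605,.3158,.011,-1.9,5)"
```

```text
t 20.07 pos [0.5606 0.3162 0.0713] rpy [-180.    -0.    -1.9] F [-0.4  0.1 -0.3] w 0.0491 gf 12.0
n 5 row [-0.0, 0.0001, 0.0121] 0.0
```

Request:
{"name": "jog_arm", "arguments": {"rows": [[[0, 0, 0.02], 0, 0], [[0, 0, 0.02], 0, 0], [[0, 0, 0.01], 0, 0], [[0, 0, 0.006], 0, 0], [[0, 0, 0.003], 0, 0], [[0, 0, 0], 0, 0], [[0, 0, 0], 0, 0]]}}

```text
time_s: 20.65
ee_pos: [0.5612, 0.3171, 0.0129]
eef_rot: [-3.141, -0.001, -0.032]
force: [0.3, -0.3, -0.5]
grip_width: 0.0494
grip_force: 12.0
```

Request:
{"name": "jog_arm", "arguments": {"rows": [[[0, 0, 0], 0, 0.062], [[0, 0, 0], 0, 0.062], [[0, 0, 0], 0, 0.062], [[0, 0, -0.01], 0, 0.062], [[0, 0, -0.02], 0, 0.062], [[0, 0, -0.03], 0, 0.062], [[-0.02, 0, -0.03], 0, 0.07], [[-0.03, 0, -0.03], 0, 0.07], [[-0.03, 0, -0.02], 0, 0.07], [[0, 0, 0], 0, 0.07], [[0, 0, 0], 0, 0.07]]}}

```text
time_s: 21.57
ee_pos: [0.4812, 0.32, 0.1537]
eef_rot: [-3.14, -0.003, -0.031]
force: [-0.2, -0.1, 0.2]
grip_width: 0.0699
grip_force: 0.0
```

```bash
python3 -c "
from h import *
st();c=shot('wrist');save(c,'w6.png',1.2);P=cloud(c)
z=P[...,2];m=(z>.0105)&(z<.0175)&(np.hypot(P[...,0]-.56,P[...,1]-.316)<.06)
n,l,s,_=cv2.connectedComponentsWithStats(m.astype(np.uint8),connectivity=4);i=1+np.argmax(s[1:,4]);Q=P[l==i]
r=cv2.minAreaRect((Q[:,:2]*1000).astype(np.float32));print(r,np.median(Q[:,2]))
plan(.425,-.152,.17,-15)
"
```

```text
t 21.57 pos [0.4812 0.32   0.1537] rpy [-179.9   -0.2   -1.8] F [-0.2 -0.1  0.2] w 0.0699 gf 0.0
((560.3511962890625, 318.1101989746094), (45.348941802978516, 64.16224670410156), 81.94622039794922) 0.011797555225457668
n 13 row [0.0007, 0.0366, -0.0014] 1.01
```

View pics/w6.png

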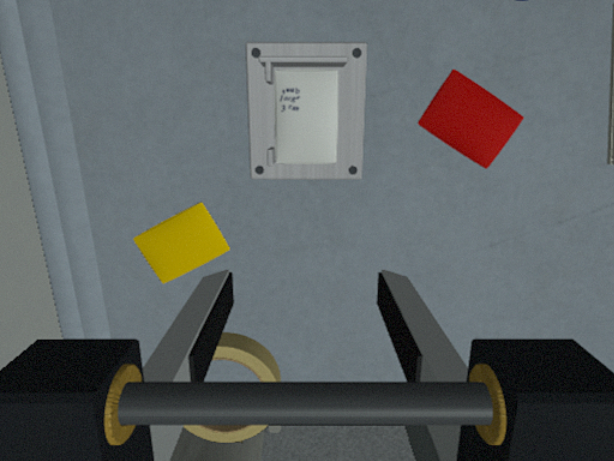

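The packet lies squared against both fences at (305,115). Next is the second packet.

Request:
{"name": "jog_arm", "arguments": {"rows": [[[0.001, 0.0366, -0.0014], 1.0, 0.07], [[0.001, 0.0366, -0.0014], 1.0, 0.07], [[0.001, 0.0366, -0.0014], 1.0, 0.07], [[0.001, 0.0366, -0.0014], 1.0, 0.07], [[0.001, 0.0366, -0.0014], 1.0, 0.07], [[0.001, 0.0366, -0.0014], 1.0, 0.07], [[0, 0.0366, -0.0014], 1.0, 0.07], [[0, 0.0366, -0.0014], 1.0, 0.07], [[0, 0.0366, -0.0014], 1.0, 0.07], [[0, 0.0366, -0.0014], 1.0, 0.07], [[0, 0.0366, -0.0014], 1.0, 0.07], [[0, 0.0366, -0.0014], 1.0, 0.07]]}}

```text
time_s: 22.62
ee_pos: [0.4307, -0.1181, 0.1675]
eef_rot: [-3.142, 0.002, -0.243]
force: [0.9, 0.3, 0.5]
grip_width: 0.0701
grip_force: 0.0
```

Request:
{"name": "jog_arm", "arguments": {"rows": [[[0, 0.0366, 0], 1.0, 0.07], [[0, 0, 0], 0, 0.07], [[0, 0, 0], 0, 0.07], [[0, 0, 0], 0, 0.07]]}}

```text
time_s: 22.95
ee_pos: [0.4225, -0.1513, 0.1675]
eef_rot: [-3.141, 0.001, -0.26]
force: [-0.0, 0.5, -0.1]
grip_width: 0.0704
grip_force: 0.0
```

```bash
python3 -c "
from h import *
st();c=shot('wrist');packet(c,(.425,-.152));T=tool();print(c['image'].shape)
P=cloud(c);m=np.hypot(P[...,0]-.425,P[...,1]+.152)<.04;print('col',c['image'][m].mean(0))"
```

```text
t 22.95 pos [ 0.4225 -0.1513  0.1675] rpy [-1.80e+02  1.00e-01 -1.49e+01] F [-0.   0.5 -0.1] w 0.0704 gf 0.0
packet [ 426.  -150.8] [48.3 69.7] 73.2 mean [ 0.4261 -0.1513  0.0054] medz 0.0053
(384, 512, 3)
col [67.95735944 72.21433084 71.59728364]
```

```bash
python3 -c "
from h import *
s=plan(.426,-.151,.05,-16.8,4);s=plan(.426,-.151,.0035,-16.8,4,s);s=plan(.426,-.151,.12,-16.8,4,s);s=plan(.5,.28,.16,-1.9,None,s)"
```

```text
n 4 row [0.0008, -0.0002, 0.0294] 0.49
n 4 row [0.0, -0.0, 0.0116] -0.0
n 4 row [0.0, -0.0, -0.0291] -0.0
n 12 row [-0.0001, -0.0365, -0.0033] -1.24
```

Request:
{"name": "jog_arm", "arguments": {"rows": [[[0.001, 0, 0.0294], 0.49, 0.07], [[0.001, 0, 0.0294], 0.49, 0.07], [[0.001, 0, 0.0294], 0.49, 0.07], [[0.0005, 0, 0.0294], 0.49, 0.07], [[0, 0, 0.02], 0, 0.07], [[0, 0, 0.012], 0, 0.07], [[0, 0, 0.009], 0, 0.07], [[0, 0, 0.0045], 0, 0.07], [[0, 0, 0], 0, 0.07], [[0, 0, 0], 0, 0.07]]}}

```text
time_s: 23.83
ee_pos: [0.4263, -0.1521, 0.0055]
eef_rot: [3.142, -0.001, -0.293]
force: [-0.5, 0.1, 0.3]
grip_width: 0.0698
grip_force: 0.0
```

Request:
{"name": "jog_arm", "arguments": {"rows": [[[0, 0, 0], 0, 0], [[0, 0, 0], 0, 0], [[0, 0, 0], 0, 0], [[0, 0, 0], 0, 0], [[0, 0, 0], 0, 0], [[0, 0, -0.02], 0, 0], [[0, 0, -0.035], 0, 0], [[0, 0, -0.035], 0, 0], [[0, 0, -0.03], 0, 0], [[0, 0, 0], 0, 0]], "squeeze": 12}}

```text
time_s: 24.67
ee_pos: [0.4279, -0.1532, 0.1304]
eef_rot: [3.141, -0.008, -0.294]
force: [0.8, 0.0, 0.6]
grip_width: 0.0481
grip_force: 12.0
```

Request:
{"name": "jog_arm", "arguments": {"rows": [[[0, -0.0365, -0.0033], -1.24, 0], [[0, -0.0365, -0.0033], -1.24, 0], [[0, -0.0365, -0.0033], -1.24, 0], [[0, -0.0365, -0.0033], -1.24, 0], [[0, -0.0365, -0.0033], -1.24, 0], [[0, -0.0365, -0.0033], -1.24, 0], [[0, -0.0365, -0.0033], -1.24, 0], [[0, -0.0365, -0.0033], -1.24, 0], [[0, -0.0365, -0.0033], -1.24, 0], [[0, -0.0365, -0.0033], -1.24, 0], [[0, -0.0365, -0.0033], -1.24, 0], [[0, -0.0365, -0.0033], -1.24, 0]]}}

```text
time_s: 25.67
ee_pos: [0.5014, 0.2797, 0.164]
eef_rot: [3.141, 0.001, -0.033]
force: [0.4, -0.4, 0.4]
grip_width: 0.0481
grip_force: 12.0
```

Request:
{"name": "jog_arm", "arguments": {"rows": [[[0, 0, 0], 0, 0], [[0, 0, 0], 0, 0], [[0, 0, 0], 0, 0]]}}

```text
time_s: 25.92
ee_pos: [0.5014, 0.2774, 0.1638]
eef_rot: [3.141, 0.001, -0.034]
force: [0.8, -0.5, -0.9]
grip_width: 0.048
grip_force: 12.0
```

```bash
cat > m.py <<'E'
from h import *
T=tool();st();c=shot('wrist');P=cloud(c);zt=T[2,3];m=abs(P[...,2]-zt-.001)<.008
d=(P-T[:3,3])@T[:3,:3]; m&=(abs(d[...,1])<.022)&(abs(d[...,0])<.06)&(c['image'].min(-1)>100); K=d[m]*1000
print('packet in tool x',np.percentile(K[:,0],[.5,50,99.5]).round(1),'z slope',np.polyfit(K[:,0],K[:,2],1).round(3))
E
python3 m.py; python3 -c "
from h import *
plan(.5605,.3158,.08,-1.9)"
```

```text
t 25.92 pos [0.5014 0.2774 0.1638] rpy [ 1.8e+02  1.0e-01 -1.9e+00] F [ 0.8 -0.5 -0.9] w 0.048 gf 12.0
packet in tool x [-35.2   3.1  34.8] z slope [0.006 0.361]
n 3 row [0.0192, -0.0136, 0.028] -0.03
```

Request:
{"name": "jog_arm", "arguments": {"rows": [[[0.0192, -0.0136, 0.028], 0, 0], [[0.0192, -0.0136, 0.028], 0, 0], [[0.0192, -0.0136, 0.028], 0, 0], [[0, 0, 0], 0, 0], [[0, 0, 0], 0, 0], [[0, 0, 0], 0, 0]]}}

```text
time_s: 26.47
ee_pos: [0.5609, 0.3158, 0.0818]
eef_rot: [-3.141, -0.001, -0.035]
force: [-0.5, -0.0, 0.1]
grip_width: 0.0479
grip_force: 12.0
```

```bash
python3 -c "
from h import *
st();plan(.5602,.3155,.0185,-1.9,5)"
```

```text
t 26.47 pos [0.5609 0.3158 0.0818] rpy [-1.8e+02 -1.0e-01 -2.0e+00] F [-0.5 -0.   0.1] w 0.0479 gf 12.0
n 5 row [-0.0001, 0.0001, 0.0127] -0.02
```

Request:
{"name": "jog_arm", "arguments": {"rows": [[[0, 0, 0.02], 0, 0], [[0, 0, 0.02], 0, 0], [[0, 0, 0.012], 0, 0], [[0, 0, 0.007], 0, 0], [[0, 0, 0.0035], 0, 0], [[0, 0, 0], 0, 0], [[0, 0, 0], 0, 0]]}}

```text
time_s: 27.05
ee_pos: [0.5611, 0.3168, 0.0194]
eef_rot: [-3.141, -0.001, -0.034]
force: [-0.2, -0.4, -0.8]
grip_width: 0.0481
grip_force: 12.0
```

Request:
{"name": "jog_arm", "arguments": {"rows": [[[0, 0, 0], 0, 0.062], [[0, 0, 0], 0, 0.062], [[0, 0, 0], 0, 0.062], [[0, 0, -0.01], 0, 0.062], [[0, 0, -0.02], 0, 0.062], [[0, 0, -0.03], 0, 0.062], [[-0.02, 0, -0.03], 0, 0.07], [[-0.02, 0, -0.03], 0, 0.07], [[-0.02, 0, -0.02], 0, 0.07], [[0, 0, 0], 0, 0.07], [[0, 0, 0], 0, 0.07]]}}

```text
time_s: 27.97
ee_pos: [0.5007, 0.3191, 0.1602]
eef_rot: [-3.14, -0.003, -0.033]
force: [1.2, -0.3, -0.0]
grip_width: 0.07
grip_force: 0.0
```

```bash
python3 -c "
from h import *
st();c=shot('wrist');cv2.imwrite('pics/w7.png',cv2.resize(c['image'][0:200,150:380,::-1],None,fx=3,fy=3));P=cloud(c)
a=np.radians(-1.9);Rm=np.array([[np.cos(a),np.sin(a)],[-np.sin(a),np.cos(a)]])
q=((P[...,:2]-[.5618,.3178])@Rm.T)*1000;z=P[...,2]
for lo,hi in ((.0095,.0145),(.0155,.0205)):
  m=(z>lo)&(z<hi)&(abs(q[...,0])<50)&(abs(q[...,1])<40)
  n,l,s,_=cv2.connectedComponentsWithStats(m.astype(np.uint8),connectivity=4);i=1+np.argmax(s[1:,4]);Q=q[l==i]
  print(len(Q),cv2.minAreaRect(Q.astype(np.float32)),np.median(z[l==i]),np.percentile(Q,[1,99],axis=0).round(1))
"
```

```text
t 27.97 pos [0.5007 0.3191 0.1602] rpy [-179.9   -0.2   -1.9] F [ 1.2 -0.3 -0. ] w 0.07 gf 0.0
6 ((33.20640182495117, 24.8907470703125), (4.469797611236572, 0.16066806018352509), 0.33459004759788513) 0.013516837123894898 [[31.  24.8]
 [35.4 25. ]]
3277 ((-1.2419548034667969, -0.4984760284423828), (48.085792541503906, 69.97808074951172), 88.86924743652344) 0.01737498469064014 [[-34.1 -23.2]
 [ 31.8  22.3]]
```

View pics/w7.png

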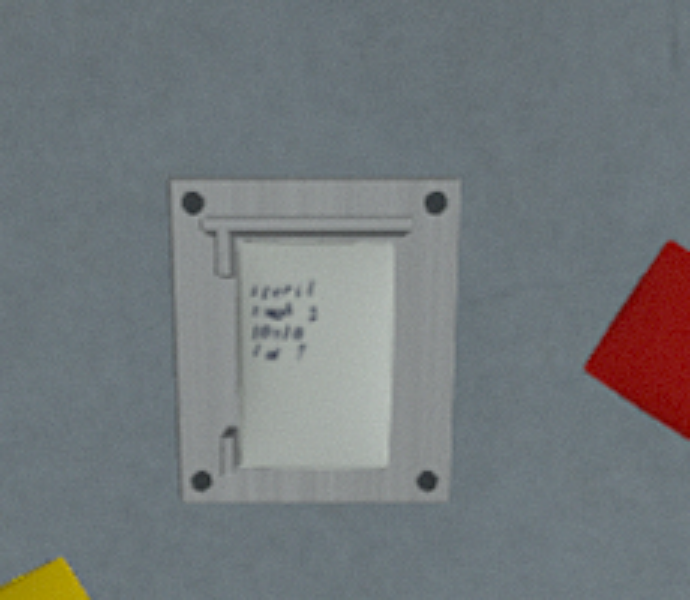

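The second packet is stacked square at bay offset (-1.2,-0.5) mm, top at 17.4 mm. Next I'll check the thermometer by comparing the dish now with the start pictures.

```bash
python3 -c "
from h import *
for n in ('side','scene'):
  o=np.load('pics/'+n+'0.npz');c=shot(n);P=cloud(c)
  d=np.abs(c['image'].astype(int)-o['img']).max(-1)
  m=(d>25)&(P[...,1]<-.2)&(P[...,0]>.45)&(P[...,2]<.06)
  nn,l,s,ce=cv2.connectedComponentsWithStats(m.astype(np.uint8))
  for i in range(1,nn):
    if s[i,4]>8: print(n,s[i],P[l==i].mean(0).round(3),c['image'][l==i].mean(0).round(),o['img'][l==i].mean(0).round(),'z was',np.nanmedian(o['P'][l==i][:,2]).round(3))
  for q in spot_point('thermometer_centre',c)[:3]: print(n,q,P[int(q['at'][1]*384),int(q['at'][0]*512)].round(3))
  if n=='side': a=c['image'][225:325,260:390]; b=o['img'][225:325,260:390]
cv2.imwrite('pics/d.png',cv2.resize(np.hstack([b,a])[:,:,::-1],None,fx=3,fy=3,interpolation=2))
"
```

```text
side [  265   218   247   166 27331] [ 0.654 -0.441  0.007] [158. 162. 169.] [194. 198. 208.] z was 0.002
```

View pics/d.png

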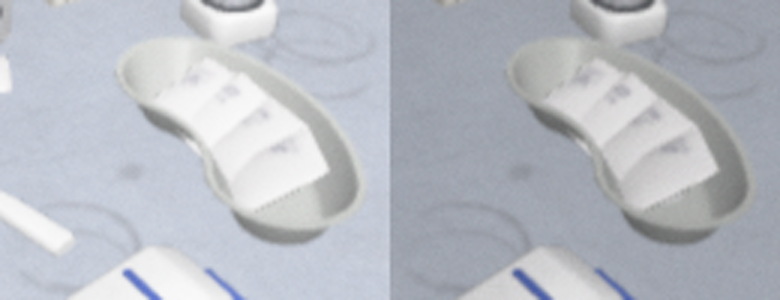

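The pictures show no thermometer anywhere, so it must be under the wrappers' surface. I'll take a low look along the dish from its +y end to confirm.

```bash
python3 -c "
from h import *
plan(.565,-.11,.15,90,14)"
```

```text
n 14 row [-0.0184, 0.0292, 0.0005] -6.57
```

Request:
{"name": "jog_arm", "arguments": {"rows": [[[-0.0184, 0.0292, 0], -6.57, 0.08], [[-0.0184, 0.0292, 0], -6.57, 0.08], [[-0.0184, 0.0292, 0], -6.57, 0.08], [[-0.0184, 0.0292, 0], -6.57, 0.08], [[-0.0184, 0.0292, 0], -6.57, 0.08], [[-0.0184, 0.0292, 0], -6.57, 0.08], [[-0.0184, 0.0292, 0], -6.57, 0.08], [[-0.0184, 0.0292, 0], -6.57, 0.08], [[-0.0184, 0.0292, 0], -6.57, 0.08], [[-0.0184, 0.0292, 0], -6.57, 0.08], [[-0.0184, 0.0292, 0], -6.57, 0.08], [[-0.0184, 0.0292, 0], -6.57, 0.08]]}}

```text
time_s: 29.22
ee_pos: [0.5117, -0.0626, 0.1576]
eef_rot: [-3.141, 0.0, 1.333]
force: [0.5, 0.6, 0.0]
grip_width: 0.0799
grip_force: 0.0
```

Request:
{"name": "jog_arm", "arguments": {"rows": [[[-0.0184, 0.0292, 0], -6.57, 0.08], [[-0.0184, 0.0292, 0], -6.57, 0.08], [[0, 0, 0.03], 0, 0.08], [[0, 0, 0.03], 0, 0.08], [[0, 0, 0.025], 0, 0.08], [[0, 0, 0], 0, 0.08], [[0, 0, 0], 0, 0.08]]}}

```text
time_s: 29.8
ee_pos: [0.5616, -0.1072, 0.0722]
eef_rot: [-3.139, -0.001, 1.557]
force: [-0.1, 0.2, 0.4]
grip_width: 0.0799
grip_force: 0.0
```

```bash
python3 -c "
from h import *
st();c=shot('wrist');P=cloud(c);np.savez('pics/w8.npz',P=P,img=c['image'])
d=(P[...,0]>.5)&(P[...,0]<.65)&(P[...,1]<-.2)&(P[...,1]>-.46)
ys,xs=np.where(d);print(xs.min(),xs.max(),ys.min(),ys.max())
y0,y1,x0,x1=ys.min(),ys.max(),xs.min(),xs.max()
i=c['image'][y0:y1,x0:x1,::-1];f=min(790/i.shape[1],590/i.shape[0]);cv2.imwrite('pics/w8.png',cv2.resize(i,None,fx=f,fy=f,interpolation=2))
m=d&(P[...,2]<.016)&(P[...,2]>.002)&(P[...,1]<-.225)&(P[...,1]>-.3);print(P[m][::max(1,m.sum()//30)].round(3).tolist())
"
```

```text
t 29.8 pos [ 0.5616 -0.1072  0.0722] rpy [-179.8   -0.    89.2] F [-0.1  0.2  0.4] w 0.0799 gf 0.0
185 353 303 383
[[0.537, -0.25, 0.003], [0.536, -0.25, 0.004], [0.544, -0.252, 0.003], [0.541, -0.254, 0.003], [0.535, -0.255, 0.003], [0.594, -0.245, 0.014], [0.53, -0.245, 0.015], [0.588, -0.257, 0.003], [0.565, -0.258, 0.003], [0.555, -0.259, 0.003], [0.535, -0.259, 0.004], [0.597, -0.26, 0.004], [0.585, -0.262, 0.002], [0.543, -0.251, 0.015], [0.529, -0.255, 0.012], [0.597, -0.263, 0.003], [0.58, -0.265, 0.003], [0.542, -0.253, 0.016], [0.539, -0.256, 0.014], [0.534, -0.258, 0.013], [0.536, -0.259, 0.013], [0.54, -0.259, 0.014], [0.599, -0.271, 0.004], [0.602, -0.267, 0.009], [0.528, -0.264, 0.014], [0.531, -0.27, 0.009], [0.533, -0.269, 0.011], [0.54, -0.266, 0.015], [0.601, -0.281, 0.002], [0.605, -0.277, 0.006], [0.607, -0.273, 0.012]]
```

View pics/w8.png

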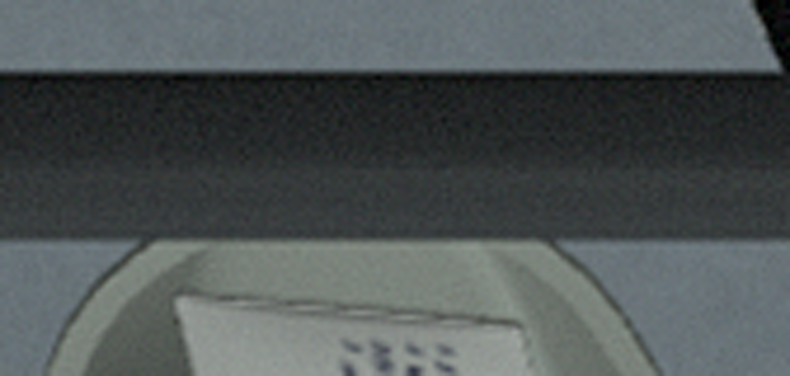

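The wrapper's free edge floats above the real floor, which reads about 3 mm at y=-0.262 there. So the wrappers are only a thin surface and the thermometer lies under them. I'll probe gently with closed fingers at the middle of the dish to confirm.

Request:
{"name": "jog_arm", "arguments": {"rows": [[[0, 0, -0.03], 0, 0.02], [[-0.03, 0.002, 0], 0, 0], [[-0.035, 0.002, 0], 0, 0], [[-0.035, 0.002, 0], 0, 0], [[-0.035, 0.002, 0], 0, 0], [[-0.035, 0.002, 0], 0, 0], [[-0.035, 0.002, 0], 0, 0], [[-0.014, 0, 0], 0, 0], [[0, 0, 0.025], 0, 0], [[0, 0, 0.025], 0, 0], [[0, 0, 0], 0, 0], [[0, 0, 0], 0, 0]], "squeeze": 5}}

```text
time_s: 30.85
ee_pos: [0.5712, -0.3259, 0.054]
eef_rot: [-3.141, -0.0, 1.558]
force: [0.6, -0.9, 1.2]
grip_width: 0.0035
grip_force: 0.0
```

Request:
{"name": "jog_arm", "arguments": {"rows": [[[0, 0, 0.008], 0, 0], [[0, 0, 0.004], 0, 0], [[0, 0, 0], 0, 0]]}}

```text
time_s: 31.1
ee_pos: [0.5713, -0.3261, 0.0414]
eef_rot: [3.141, 0.0, 1.558]
force: [0.8, 0.1, -0.2]
grip_width: 0.0004
grip_force: 0.0
```

Request:
{"name": "jog_arm", "arguments": {"rows": [[[0, 0, 0.008], 0, 0], [[0, 0, 0], 0, 0]]}}

```text
time_s: 31.27
ee_pos: [0.5708, -0.326, 0.0322]
eef_rot: [-3.141, -0.0, 1.558]
force: [-0.8, 1.6, -0.5]
grip_width: 0.0004
grip_force: 0.0
```

Request:
{"name": "jog_arm", "arguments": {"rows": [[[0, 0, 0.003], 0, 0], [[0, 0, 0.003], 0, 0], [[0, 0, 0], 0, 0]]}}

```text
time_s: 31.52
ee_pos: [0.5709, -0.3262, 0.0265]
eef_rot: [-3.141, -0.0, 1.557]
force: [-0.2, -0.9, -0.1]
grip_width: 0.0003
grip_force: 0.0
```

Request:
{"name": "jog_arm", "arguments": {"rows": [[[0, 0, 0.003], 0, 0], [[0, 0, 0], 0, 0]]}}

```text
time_s: 31.68
ee_pos: [0.5709, -0.3262, 0.0237]
eef_rot: [-3.141, -0.0, 1.557]
force: [0.2, -1.0, 0.1]
grip_width: 0.0007
grip_force: 0.0
```

Request:
{"name": "jog_arm", "arguments": {"rows": [[[0, 0, 0.002], 0, 0], [[0, 0, 0], 0, 0]]}}

```text
time_s: 31.85
ee_pos: [0.571, -0.3263, 0.0219]
eef_rot: [-3.141, -0.0, 1.557]
force: [-0.0, -0.4, 0.1]
grip_width: 0.0005
grip_force: 0.0
```

Request:
{"name": "jog_arm", "arguments": {"rows": [[[0, 0, 0.002], 0, 0], [[0, 0, 0], 0, 0]]}}

```text
time_s: 32.02
ee_pos: [0.571, -0.3262, 0.0198]
eef_rot: [-3.141, -0.0, 1.557]
force: [0.1, 0.1, -0.4]
grip_width: 0.0005
grip_force: 0.0
```

Request:
{"name": "jog_arm", "arguments": {"rows": [[[0, 0, 0.002], 0, 0], [[0, 0, 0], 0, 0]]}}

```text
time_s: 32.18
ee_pos: [0.5709, -0.3262, 0.0178]
eef_rot: [-3.141, -0.0, 1.557]
force: [-0.1, 0.8, -0.2]
grip_width: 0.0001
grip_force: 0.0
```

Request:
{"name": "jog_arm", "arguments": {"rows": [[[0, 0, 0.002], 0, 0], [[0, 0, 0], 0, 0]]}}

```text
time_s: 32.35
ee_pos: [0.5709, -0.3262, 0.0158]
eef_rot: [-3.141, -0.0, 1.558]
force: [0.0, 0.0, -0.3]
grip_width: 0.0007
grip_force: 0.0
```

Request:
{"name": "jog_arm", "arguments": {"rows": [[[0, 0, 0.002], 0, 0], [[0, 0, 0], 0, 0]]}}

```text
time_s: 32.52
ee_pos: [0.5716, -0.3263, 0.0148]
eef_rot: [3.14, 0.0, 1.557]
force: [-0.5, 1.9, 5.0]
grip_width: 0.0003
grip_force: 2.4
```

The fingers passed through the wrapper surface and met something at z = 15 mm. That matches the thermometer's top lying on the 4 mm floor, as the bare floor would be at most 9 mm. I'll back off and hand in.

Request:
{"name": "jog_arm", "arguments": {"rows": [[[0, 0, -0.01], 0, 0], [[0, 0, -0.03], 0, 0], [[0, 0, -0.035], 0, 0], [[0, 0, -0.035], 0, 0], [[0, 0, -0.035], 0, 0], [[0, 0, 0], 0, 0], [[0, 0, 0], 0, 0], [[0, 0, 0], 0, 0], [[0, 0, 0], 0, 0]]}}

```text
time_s: 33.27
ee_pos: [0.5706, -0.326, 0.1576]
eef_rot: [-3.139, -0.001, 1.557]
force: [0.5, 0.0, 0.4]
grip_width: 0.0007
grip_force: 0.0
```

```bash
python3 -c "
from h import *
st()
c=shot('scene');P=cloud(c)
for l in ('gel_pot_centre','wind_timer_centre'):
  for q in spot_point(l,c)[:1]: print(l,q['p'],P[int(q['at'][1]*384),int(q['at'][0]*512)].round(3))
blobs(c,.06,.085,(.585,0),.1)
print(hand_in())"
```

```text
t 33.27 pos [ 0.5706 -0.326   0.1576] rpy [-1.799e+02 -1.000e-01  8.920e+01] F [0.5 0.  0.4] w 0.0007 gf 0.0
wind_timer_centre 0.8 [ 0.662 -0.155  0.044]
162 px [237. 187.] z [0.07  0.076 0.078] rect [578.3  39.8] [30.4 51.1] 6.9 mean [0.578  0.0424 0.0743] col [165. 166. 160.]
the job is handed in; nothing more can be done
None
```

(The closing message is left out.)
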